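Stand the thermostat cartons heavy end down

ROBOT

A 6-joint arm with a two-finger parallel gripper is mounted at the origin on the work surface. World frame = base frame: x ahead of the robot, y to its left, z up, the work surface at z = 0. Lengths are in m, angles in rad, forces in N, time in s.
With the tool pointing down it reaches from about 0.3 to 0.85 m from the base axis. Payload 4.2 kg.
Tool frame: the origin (TCP) lies midway between the tips of the shut fingers; the grasp point (between the pads) lies 19 mm behind it; z points along the fingers, y is the line along which they close (so a half turn about z gives the same grasp; the last joint's range is limited). The gripper opens to 91 mm and grips with 3 to 60 N. Pads are 32 mm wide; open, the fingers measure 118 mm over their backs; the gripper's body (76 mm by 178 mm) begins 60 mm behind the grasp point.
Start: joints at [-1.261, 0.32, 1.565, -0, 1.257, -0.02], TCP at [0.186, -0.544, 0.214] pointing down, gripper open.
Joint ranges: [-3.11, 3.11], [-0.84, 2.01], [0.21, 2.61], [-1.34, 4.49], [0.05, 2.63], [-2.56, 2.56]. Speed limits (rad/s): [2.57, 2.57, 3.14, 3.14, 3.14, 3.14].

INTERFACE

Orientations are given as a rotation vector (axis times angle).
In Python, from workcell import robot gives the robot as it stands.
- The arm moves only by the tool step_arm, never from a script. Its argument "moves" is a list that holds one entry, the list of rows, each a list of 7 numbers: the shift along the world's x, y, z in m, then the turn, a rotation vector about the world's x, y, z in degrees, then the finger opening in m, from 0 to 0.0912. A call has 1 to 5 rows; each row shifts and turns the commanded pose from where the row before left it; what a row does not reach is not made up. A row lasts 1/8 s, in which the tool goes at most 62.5 mm and 10.7 degrees, less where a joint would pass 70% of its speed; a pose out of reach is approached as far as the arm can. A call is refused whole if a number of a shift passes 0.0625 or a number of a turn 10.7, either way. A call with a gripper value outside its range is refused whole. The fingers move at their own pace and stop on an object; "squeeze" is the grip in N (left out, the last holds). Time passes only in rows, so rows that do not move let the fingers close. It gives the time, the measured TCP pose, the force, the opening and the grip force at its end, in the units of the state.
- robot.get_obs(): the state, without advancing time (a new reading comes with each control period).
- robot.grab_frame(name): name is "side" or "top" or "wrist"; returns the picture (420x560x3 uint8, red, green, blue); there is no depth.
- robot.camera_info(name): a dict with "fx", "fy", "cx", "cy" (pixels), "rvec" (rotation vector, rad) and "tvec" (3), from world to camera coordinates, as OpenCV has them; the wrist camera has in their place "T_tool_cam" (4x4, takes a point from camera to tool coordinates, whose origin is the TCP and whose axes are the flange's). Camera axes: x right, y down, z forward; pixel columns grow to the right and rows downward; lengths in m; the calibration is good to about 2 mm. The wrist camera is an equidistant fisheye: a pixel r from the principal point sees the ray r / f radians off the axis. A picture is of the moment at which its call begins: read the wrist's pose just before it. camera_info takes no time and is no camera call.
- robot.sign_off(): hands the job in; it is judged then, once.
The state is a dict: "time_s": time; "joint_positions": joint angles; "qvel": joint speeds; "joint_torque": joint torques, N m; "eef_pos": TCP position; "orientation": TCP orientation; "force": force on the tool from outside, world axes, zero at the start; "wrist_torque": the same for the moment, N m; "finger_gap": finger opening in m; "finger_force": force on a finger pad.
Only numpy, scipy, OpenCV 4.12 (cv2) and the standard library are available. Lean on these libraries where they do the work, as an engineer would, in place of code of your own. Each camera call takes 0.05 s, during which the arm holds its last target. There are 200 camera calls.

TASK

Draw the divider up out of its slots in the steel parts bin and lay it flat on the bench. Then lift each of the two sealed thermostat cartons to feel from its tilt which end holds the heavy brass head, and stand both upright side by side in the emptied bay of the bin, each with its heavy end down. Do not drop a carton, and leave the spray can, bottle, wrench and ceramic radiant where they are.

Things in the scene. Friction and masses are not known exactly. Their poses are not given: they have to be found in the camera images.
- carton1_mid (a point): Centre of a sealed cardboard carton, 150 x 46 x 46 mm, about 0.54 kg, lying on the bench. Local x runs along its length, z is up at the start. A 0.42 kg brass thermostat head is packed in one end, its centre 51 mm from this point; the rest is light. Both ends look alike; which is heavy varies from start to start, whatever the axes. Pinched lightly near the light end and lifted, it pivots in the fingers, heavy end hanging.
- carton2_mid (a point): Centre of the other carton: same size, make and look, its heavy end drawn separately.
- divider_mid (a point): Centre of the loose steel divider: 128 mm wide (local y), 120 mm high (local z, up at the start), 4 mm thick (local x), 0.22 kg. Its top 14 mm are a hem, 9 mm thick, 112 mm wide. It stands lengthwise in the middle of the large bay, its upright edges in 7 mm slots at the bay's ends; its top is 124 mm above the bench, 40 mm above the walls. Raised 85 mm it is free.
- bay (a point): Centre of the floor (4 mm above the bench) of the large bay of the fixed steel parts bin. z is up, y along the bin, x across it, pointing away from the robot. Inside it is 134 mm (y) by 70 mm (x); walls 4 mm thick, tops 84 mm above the bench. The slots' ribs stand 8 mm in from its ends at |x| < 8 mm: 118 mm are free between them. With the divider in, neither half takes a carton.
- bin: The whole bin, fixed: outside 78 mm (local x, from 21 to 99 mm of this origin, which lies on the bench) by 210 mm (local y, -105 to 105 mm), 84 mm high. The large bay lies to -y, the small bay with the spray can to +y. The bench between the bin and the robot is clear for 130 mm or more in front of the bin.
- spray_can_mid (a point): Centre of the aluminium spray can standing loose in the bin's small bay, 48 mm across, 130 mm high; to be left there.
- bottle_mid (a point): Centre of the clear water bottle standing beyond the bin, 64 mm across, 200 mm high; to be left there.
- radiant_mid (a point): Middle of a white honeycomb ceramic heater radiant lying flat near the cartons, 155 mm (local x) by 62 mm, 16 mm high; to be left there.
- wrench_mid (a point): Middle of a steel adjustable wrench lying near the cartons, 210 mm long (local x, jaw to +x), jaw 54 mm wide, 16 mm high; to be left there.
There are look-alikes about, which are no part of the job. Leave any green or red look-alike of the part that bears carton2_mid alone.

How it is judged:
By the outcome, as a careful person would: the job done as asked, in the order asked, and still so for the second after the job is handed in, with the robot touching nothing.
It also fails if it takes over 72 s, if anything falls off the work surface, if the arm or the gripper's body presses on something with over 40 N, if the wrist force passes 120 N, or if a joint passes its speed limit or range.

## Working session

There is one attempt and no reset: what is moved stays moved. The work goes in short steps, Python scripts to look and compute and a tool call to move; the robot and the scene stay as the last step left them, time stands still between calls to the robot, and variables do not carry over. Pictures are saved under pics/ and viewed, at most 10 in all, crops included, and the job is handed in when it is done.

Besides the shell and the picture viewer there is one more tool, called after ">>>" by a JSON object that holds its "op" and its "data", one argument or row to a line. step_arm: Moves the arm, as the interface text tells. Its arguments: {"type":"object","properties":{"moves":{"type":"array"},"squeeze":{"type":"number"}},"required":["moves"]}

```bash
mkdir -p pics
python3 - <<'E'
from workcell import robot
import cv2,numpy as np
o=robot.get_obs();print(o['eef_pos'],o['orientation'],o['finger_gap'])
for n in ['side','top']:
    f=robot.grab_frame(n);cv2.imwrite(f'pics/{n}0.png',f[:,:,::-1]);c=robot.camera_info(n);print(n,c)
print(robot.camera_info('wrist'))
E
```

```text
[ 0.18605579 -0.54353293  0.21311995] [-3.09724120e+00 -5.15376848e-01  3.80136860e-04] 0.09107665271438266
side {'fx': 400.5779701618555, 'fy': 400.5779701618555, 'cx': 281.8328720047484, 'cy': 210.50059386359524, 'rvec': array([ 2.12166196, -0.17852967,  0.06606878]), 'tvec': array([-0.49373731,  0.15895874,  0.93618402])}
top {'fx': 540.2341985060982, 'fy': 540.2341985060982, 'cx': 290.48943802048484, 'cy': 209.56478735902934, 'rvec': array([ 2.04030412, -2.17760136,  0.22672106]), 'tvec': array([0.12732293, 0.50159664, 1.27946376])}
{'fx': 325.19226210127806, 'fy': 325.19226210127806, 'cx': 282.174971435297, 'cy': 205.36151594993964, 'T_tool_cam': array([[-1.18417812e-03, -9.57282320e-01, -2.89152482e-01,
         8.31275708e-02],
       [ 9.99999218e-01, -1.25005835e-03,  4.31660353e-05,
         6.37433726e-04],
       [-4.02779557e-04, -2.89152205e-01,  9.57283051e-01,
        -1.71203214e-01],
       [ 0.00000000e+00,  0.00000000e+00,  0.00000000e+00,
         1.00000000e+00]])}
```

View pics/top0.png

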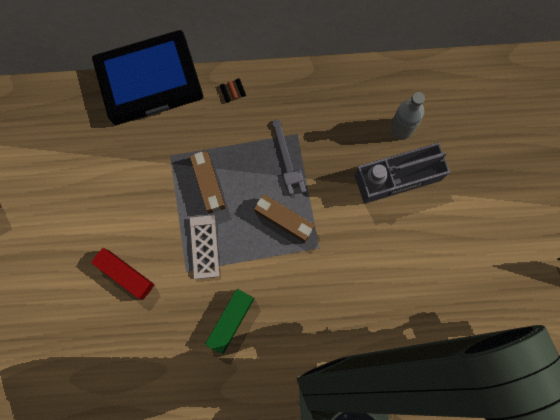

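View pics/side0.png

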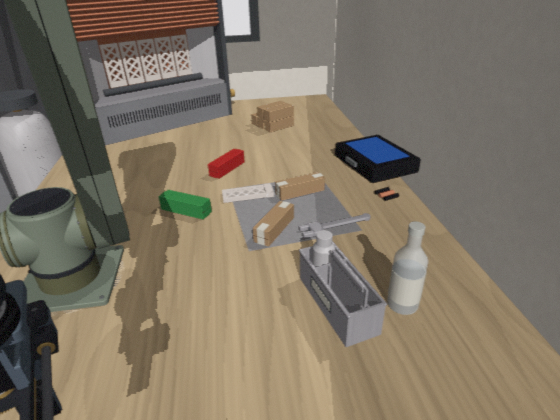

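Top view: cartons at about (207,181) and (284,219), bin at about (403,174) with the divider across the right bay, bottle at (408,118). The green and red blocks are look-alikes. I'll enlarge it next.

```bash
cat > h.py <<'E'
import numpy as np,cv2
from workcell import robot
from scipy.spatial.transform import Rotation as R
def cam(n):
    c=robot.camera_info(n);K=np.array([[c['fx'],0,c['cx']],[0,c['fy'],c['cy']],[0,0,1]]);return K,R.from_rotvec(c['rvec']).as_matrix(),np.array(c['tvec'])
def w(n,u,v,z):
    K,Rm,t=cam(n);d=Rm.T@np.linalg.inv(K)@[u,v,1];o=-Rm.T@t;return o+d*(z-o[2])/d[2]
def px(n,p):
    K,Rm,t=cam(n);q=K@(Rm@np.array(p)+t);return q[:2]/q[2]
def wristpx(p,o):
    c=robot.camera_info('wrist');T=np.eye(4);T[:3,:3]=R.from_rotvec(o['orientation']).as_matrix();T[:3,3]=o['eef_pos']
    q=np.linalg.inv(T@c['T_tool_cam'])@np.append(p,1);th=np.arctan2(np.hypot(q[0],q[1]),q[2]);a=np.arctan2(q[1],q[0]);r=th*c['fx']
    return np.array([c['cx']+r*np.cos(a),c['cy']+r*np.sin(a)])
def wristw(u,v,z,o):
    c=robot.camera_info('wrist');T=np.eye(4);T[:3,:3]=R.from_rotvec(o['orientation']).as_matrix();T[:3,3]=o['eef_pos'];T=T@c['T_tool_cam']
    x,y=u-c['cx'],v-c['cy'];r=np.hypot(x,y);th=r/c['fx'];d=T[:3,:3]@[np.sin(th)*x/r,np.sin(th)*y/r,np.cos(th)];return T[:3,3]+d*(z-T[2,3])/d[2]
E
python3 - <<'E'
import cv2
f=cv2.imread('pics/top0.png')
a=cv2.resize(f[130:210,340:460],None,fx=6,fy=6,interpolation=cv2.INTER_CUBIC)
cv2.imwrite('pics/c1.png',a)
b=cv2.resize(f[140:260,180:330],None,fx=5,fy=5,interpolation=cv2.INTER_CUBIC)
cv2.imwrite('pics/c2.png',b)
E
```

```text
(no output)
```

View pics/c1.png

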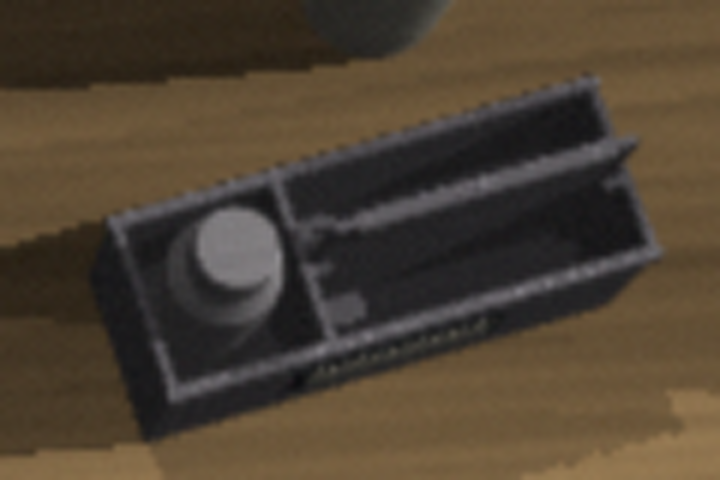

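View pics/c2.png

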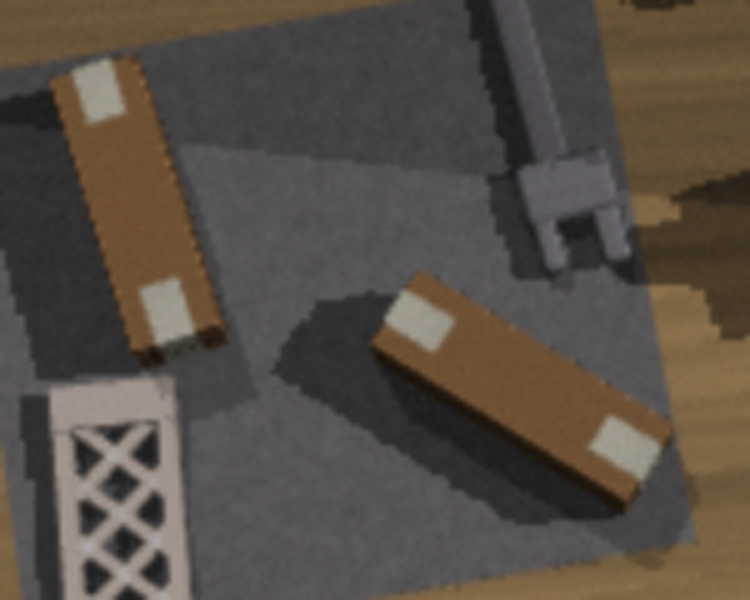

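Run:
```python
from h import *
np.set_printoptions(precision=4,suppress=True)
def rep(name,pts,s,u0,v0,z):
    P=np.array([w('top',(x+.5)/s-.5+u0,(y+.5)/s-.5+v0,z)[:2] for x,y in pts])
    print(name,P.tolist() if 0 else P.round(4), 'mean',P.mean(0),'sides',[np.linalg.norm(P[i]-P[i-1]).round(4) for i in range(len(P))], 'ang',[np.degrees(np.arctan2(*(P[i]-P[i-1])[::-1])).round(1) for i in range(len(P))]);return P
P=rep('bin',[(108,217),(597,78),(660,253),(172,398)],6,340,130,.084)
rep('div',[(340,222),(635,142)],6,340,130,.124)
rep('A',[(50,82),(135,57),(222,328),(137,352)],5,180,140,.046)
rep('B',[(420,270),(672,430),(632,500),(372,342)],5,180,140,.046)
o=robot.get_obs();print(R.from_rotvec(o['orientation']).as_matrix())
```

```text
bin [[ 0.6012 -0.0766]
 [ 0.6473 -0.283 ]
 [ 0.5711 -0.2994]
 [ 0.5237 -0.0954]] mean [ 0.5858 -0.1886] sides [np.float64(0.0798), np.float64(0.2115), np.float64(0.0779), np.float64(0.2094)] ang [np.float64(13.7), np.float64(-77.4), np.float64(-167.8), np.float64(103.1)]
div [[ 0.5814 -0.1621]
 [ 0.6066 -0.2825]] mean [ 0.594  -0.2223] sides [np.float64(0.123), np.float64(0.123)] ang [np.float64(101.8), np.float64(-78.2)]
A [[0.6662 0.3411]
 [0.6766 0.2975]
 [0.5324 0.2588]
 [0.523  0.3014]] mean [0.5996 0.2997] sides [np.float64(0.1486), np.float64(0.0448), np.float64(0.1493), np.float64(0.0437)] ang [np.float64(15.5), np.float64(-76.5), np.float64(-165.0), np.float64(102.5)]
B [[0.5556 0.1588]
 [0.4663 0.0391]
 [0.4328 0.0613]
 [0.5204 0.1846]] mean [0.4938 0.1109] sides [np.float64(0.0437), np.float64(0.1493), np.float64(0.0402), np.float64(0.1513)] ang [np.float64(-36.2), np.float64(-126.7), np.float64(146.6), np.float64(54.6)]
[[ 0.9461  0.3238 -0.0005]
 [ 0.3238 -0.9461  0.0015]
 [ 0.     -0.0016 -1.    ]]
```

Run:
```python
from h import *
np.set_printoptions(precision=4,suppress=True)
C=np.array([.5934,-.2217]);a=np.radians(12.9);ex=np.array([np.cos(a),np.sin(a)]);ey=np.array([-ex[1],ex[0]])
for n,u,v,z in [('top',418,98,.2),('side',416,229,.2),('side',404,310,0),('top',401.7,138.3,0.)]:
    p=w(n,u,v,z);print(n,p,'bay frame',(p[:2]-C)@ex,(p[:2]-C)@ey)
print('divider far spot px', px('top',[.45,-.36,0]),px('side',[.45,-.36,0]))
print('baypx side',px('side',[*C,.124]))
for e in (ex,ey):
  for s in (-64,64): print(px('side',[*(C+ey*s/1000),.124]))
```

```text
top [ 0.719  -0.2125  0.2   ] bay frame 0.12445545839121805 -0.01911436124190087
side [ 0.7158 -0.2248  0.2   ] bay frame 0.11866502002936317 -0.03031882392217564
side [ 0.7195 -0.2302  0.    ] bay frame 0.12106046439323616 -0.03647669803885303
top [ 0.6933 -0.2117  0.    ] bay frame 0.09966834528906103 -0.012517567869692173
divider far spot px [469.9577 225.0848] [285.4618 385.7066]
baypx side [347.4644 268.2812]
[365.6984 290.0819]
[331.5277 249.2271]
[365.6984 290.0819]
[331.5277 249.2271]
```

>>> {"op": "step_arm", "data": {
  "moves": [
    [[0.045, 0.036, 0, 0, 0, 10.5, 0.06], [0.045, 0.036, 0, 0, 0, 10.5, 0.06], [0.045, 0.036, 0, 0, 0, 10.5, 0.06], [0.045, 0.036, 0, 0, 0, 10.5, 0.06], [0.045, 0.036, 0, 0, 0, 10.5, 0.06]]
  ]
}}

```text
time_s: 0.72
eef_pos: [0.4123, -0.3626, 0.2137]
orientation: [-2.546, -1.841, 0.0]
force: [0.1, -1.3, -0.6]
finger_gap: 0.0595
finger_force: 0.0
```

>>> {"op": "step_arm", "data": {
  "moves": [
    [[0.045, 0.036, 0, 0, 0, 10.5, 0.06], [0.045, 0.036, 0, 0, 0, 10.5, 0.06], [0.045, 0.036, 0, 0, 0, 10.5, 0.06], [0.045, 0.033, 0, 0, 0, 0, 0.06], [0.003, 0, 0, 0, 0, 0, 0.06]]
  ]
}}

```text
time_s: 1.35
eef_pos: [0.5965, -0.2203, 0.2128]
orientation: [-1.952, -2.46, -0.001]
force: [-1.1, -0.1, -0.1]
finger_gap: 0.0597
finger_force: 0.0
```

Run:
```python
from h import *
o=robot.get_obs();print(o['time_s'],o['eef_pos'],R.from_rotvec(o['orientation']).as_matrix().round(3),o['joint_positions'])
f=robot.grab_frame('wrist');cv2.imwrite('pics/w1.png',f[:,:,::-1])
a=np.radians(12.9);ex=np.array([np.cos(a),np.sin(a)]);ey=np.array([-ex[1],ex[0]])
for s in (-.056,0,.056): print(wristpx([*(np.array([.5937,-.222])+s*ey),.124],o))
```

```text
1.35 [ 0.59648769 -0.220281    0.2128163 ] [[-0.228  0.974 -0.   ]
 [ 0.974  0.228  0.001]
 [ 0.001 -0.    -1.   ]] [-3.72310625e-01  4.17449570e-01  1.41649097e+00  9.07447221e-04
  1.30845969e+00 -6.02142139e-01]
[277.47795299 269.28487789]
[277.35309718 210.04628382]
[277.34078242 143.18397796]
```

View pics/w1.png

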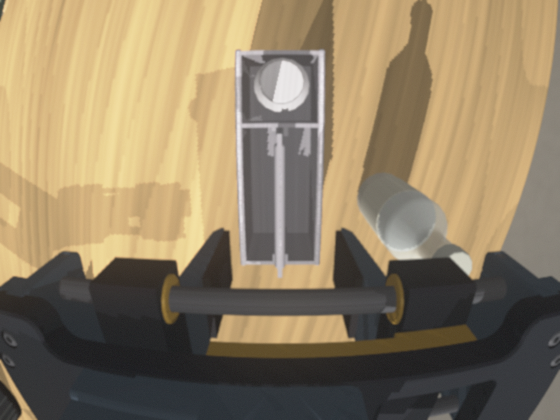

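Wrist view: hem runs (279,140) to (280,270), within 2 px of prediction, and the bottle at (400,215) is clear of the fingers. Going down to grip.

>>> {"op": "step_arm", "data": {
  "moves": [
    [[-0.001, -0.001, -0.05, 0, 0, 0, 0.06], [0, 0, -0.05, 0, 0, 0, 0.06], [0, 0, -0.016, 0, 0, 0, 0.06], [0, 0, 0, 0, 0, 0, 0.0], [0, 0, 0, 0, 0, 0, 0.0]]
  ],
  "squeeze": 40
}}

```text
time_s: 2.02
eef_pos: [0.5944, -0.2249, 0.1002]
orientation: [1.956, 2.453, 0.002]
force: [-0.3, -0.5, -0.2]
finger_gap: 0.0429
finger_force: 0.0
```

>>> {"op": "step_arm", "data": {
  "moves": [
    [[0, 0, 0, 0, 0, 0, 0], [0, 0, 0, 0, 0, 0, 0]]
  ]
}}

```text
time_s: 2.28
eef_pos: [0.5938, -0.2242, 0.0992]
orientation: [1.956, 2.455, 0.001]
force: [0.5, 0.1, -0.0]
finger_gap: 0.0231
finger_force: 0.0
```

>>> {"op": "step_arm", "data": {
  "moves": [
    [[0, 0, 0, 0, 0, 0, 0], [0, 0, 0, 0, 0, 0, 0], [0, 0, 0, 0, 0, 0, 0]]
  ]
}}

```text
time_s: 2.65
eef_pos: [0.5936, -0.224, 0.0983]
orientation: [1.957, 2.456, 0.001]
force: [0.1, 0.1, 1.5]
finger_gap: 0.0083
finger_force: 40.0
```

>>> {"op": "step_arm", "data": {
  "moves": [
    [[0, 0, 0.01, 0, 0, 0, 0], [0, 0, 0.015, 0, 0, 0, 0], [0, 0, 0.02, 0, 0, 0, 0]]
  ]
}}

```text
time_s: 3.02
eef_pos: [0.5929, -0.2239, 0.1436]
orientation: [-1.957, -2.456, 0.001]
force: [1.2, -0.5, -1.5]
finger_gap: 0.0085
finger_force: 40.0
```

>>> {"op": "step_arm", "data": {
  "moves": [
    [[0, 0, 0.025, 0, 0, 0, 0], [0, 0, 0.03, 0, 0, 0, 0], [0, 0, 0.025, 0, 0, 0, 0], [-0.019, -0.035, 0, 0, 0, -10.4, 0], [-0.019, -0.035, 0, 0, 0, -10.4, 0]]
  ]
}}

```text
time_s: 3.65
eef_pos: [0.5544, -0.2946, 0.2244]
orientation: [2.374, 2.057, -0.001]
force: [-0.2, -0.6, -2.1]
finger_gap: 0.0087
finger_force: 40.0
```

>>> {"op": "step_arm", "data": {
  "moves": [
    [[-0.019, -0.035, 0, 0, 0, -10.4, 0], [-0.019, -0.035, 0, 0, 0, -10.4, 0], [-0.019, -0.034, -0.02, 0, 0, -10.4, 0], [0, 0, -0.05, 0, 0, 0, 0], [0, 0, -0.04, 0, 0, 0, 0]]
  ]
}}

```text
time_s: 4.28
eef_pos: [0.4969, -0.3985, 0.1123]
orientation: [-2.837, -1.348, 0.002]
force: [-0.2, 0.4, -1.9]
finger_gap: 0.0089
finger_force: 40.0
```

>>> {"op": "step_arm", "data": {
  "moves": [
    [[0, 0, 0, 0, 0, 0, 0]]
  ]
}}

```text
time_s: 4.4
eef_pos: [0.4958, -0.3966, 0.1104]
orientation: [-2.83, -1.346, 0.006]
force: [-0.9, 0.9, -2.7]
finger_gap: 0.0088
finger_force: 40.0
```

>>> {"op": "step_arm", "data": {
  "moves": [
    [[0, 0, -0.011, 0, 0, 0, 0], [-0.0118, 0.0094, -0.0012, -5.75, -7.18, 0, 0], [-0.0115, 0.0092, -0.0036, -5.75, -7.18, 0, 0], [-0.0108, 0.0087, -0.0059, -5.75, -7.18, 0, 0]]
  ]
}}

```text
time_s: 4.9
eef_pos: [0.4654, -0.3715, 0.0944]
orientation: [2.427, 1.156, 0.291]
force: [0.7, -0.2, -3.2]
finger_gap: 0.0087
finger_force: 40.0
```

>>> {"op": "step_arm", "data": {
  "moves": [
    [[-0.01, 0.008, -0.008, -5.75, -7.18, 0, 0], [-0.0088, 0.0071, -0.01, -5.75, -7.18, 0, 0], [-0.0075, 0.006, -0.0117, -5.75, -7.18, 0, 0], [0, 0, 0, 0, 0, 0, 0]]
  ]
}}

```text
time_s: 5.4
eef_pos: [0.4775, -0.3366, 0.088]
orientation: [2.363, 1.186, 0.471]
force: [-0.4, 0.1, -1.9]
finger_gap: 0.0087
finger_force: 40.0
```

Run:
```python
from h import *
o=robot.get_obs();print(o['eef_pos'],R.from_rotvec(o['orientation']).as_matrix().round(3),o['joint_positions'],o['force'])
```

```text
[ 0.47745297 -0.33658931  0.08795513] [[ 0.572  0.66   0.487]
 [ 0.815 -0.528 -0.241]
 [ 0.098  0.535 -0.839]] [-0.7119034   0.27686652  2.18388699  0.85025841  0.18166412 -0.87405198] [-0.42413227  0.11661949 -1.89689083]
```

>>> {"op": "step_arm", "data": {
  "moves": [
    [[0.01, -0.01, 0.04, 0, 0, 0, 0], [0.01, -0.01, 0.04, 0, 0, 0, 0], [0.01, -0.01, 0.04, 0, 0, 0, 0], [0, 0, 0, 0, 0, 0, 0]]
  ]
}}

```text
time_s: 5.9
eef_pos: [0.509, -0.3667, 0.2048]
orientation: [2.351, 1.185, 0.477]
force: [0.2, 0.7, -1.4]
finger_gap: 0.0087
finger_force: 40.0
```

```bash
cat > tgt.py <<'E'
import sys
from h import *
def to(x,y,z,yaw,tilt=None):
    o=robot.get_obs();c=R.from_rotvec(o['orientation']);t=R.from_euler('z',yaw,degrees=True)*R.from_euler('x',180,degrees=True)
    rv=np.degrees((t*c.inv()).as_rotvec());print('pos',o['eef_pos'].round(4),'d',(np.array([x,y,z])-o['eef_pos']).round(4),'rot',rv.round(2),'q',np.round(o['joint_positions'],2),'F',np.round(o['force'],1),np.round(o['wrist_torque'],2),'gap',round(o['finger_gap'],4),'t',o['time_s'])
if __name__=='__main__': to(*map(float,sys.argv[1:]))
E
python3 tgt.py .3465 -.3465 .15 45
```

```text
pos [ 0.509  -0.3667  0.2048] d [-0.1625  0.0202 -0.0548] rot [17.07 28.93 -8.24] q [-0.72  0.17  1.94  0.32  0.47 -0.32] F [ 0.2  0.7 -1.4] [ 0.19  0.52 -0.02] gap 0.0087 t 5.9
```

>>> {"op": "step_arm", "data": {
  "moves": [
    [[-0.04, 0.005, 0, 4.27, 7.23, -2.06, 0], [-0.04, 0.005, 0, 4.27, 7.23, -2.06, 0], [-0.04, 0.005, -0.02, 4.27, 7.23, -2.06, 0], [-0.04, 0.005, -0.03, 4.27, 7.23, -2.06, 0], [0, 0, 0, 0, 0, 0, 0]]
  ]
}}

```text
time_s: 6.52
eef_pos: [0.3444, -0.3429, 0.1458]
orientation: [-2.889, -1.191, 0.009]
force: [0.2, -0.2, -1.8]
finger_gap: 0.0085
finger_force: 40.0
```

```bash
python3 tgt.py .3465 -.3465 .098 45
```

```text
pos [ 0.3444 -0.3429  0.1458] d [ 0.0021 -0.0036 -0.0478] rot [-0.76 -0.67  0.21] q [-0.81  0.25  1.85  0.    1.06 -0.02] F [ 0.2 -0.2 -1.8] [-0.06 -0.06  0.02] gap 0.0085 t 6.525
```

>>> {"op": "step_arm", "data": {
  "moves": [
    [[0.002, -0.002, -0.046, -0.5, -0.5, 0, 0], [0.0107, -0.0107, -0.0012, 6.5, 6.5, 0, 0], [0.0104, -0.0104, -0.0036, 6.5, 6.5, 0, 0], [0.0098, -0.0098, -0.0059, 6.5, 6.5, 0, 0], [0.009, -0.009, -0.008, 6.5, 6.5, 0, 0]]
  ]
}}

```text
time_s: 7.15
eef_pos: [0.3903, -0.3869, 0.0841]
orientation: [-2.341, -0.966, 0.319]
force: [-0.5, 0.5, -2.8]
finger_gap: 0.0089
finger_force: 40.0
```

```bash
python3 tgt.py .3465 -.3465 .098 45
```

```text
pos [ 0.3903 -0.3869  0.0841] d [-0.0438  0.0404  0.0139] rot [-25.91 -25.84   0.17] q [-0.8   0.74  1.34 -0.01  1.7  -0.01] F [-0.5  0.5 -2.8] [-0.49 -0.45  0.06] gap 0.0089 t 7.15
```

>>> {"op": "step_arm", "data": {
  "moves": [
    [[0.008, -0.008, -0.01, 6.5, 6.5, 0, 0], [0.0068, -0.0068, -0.0117, 6.5, 6.5, 0, 0], [0, 0, 0, 0, 0, 0, 0]]
  ]
}}

```text
time_s: 7.52
eef_pos: [0.4036, -0.4, 0.0551]
orientation: [-2.041, -0.841, 0.444]
force: [0.0, 0.7, -2.4]
finger_gap: 0.009
finger_force: 40.0
```

```bash
python3 tgt.py .3465 -.3465 .098 45
```

```text
pos [ 0.4036 -0.4     0.0551] d [-0.0571  0.0535  0.0429] rot [-39.3  -39.25   0.19] q [-0.8   0.98  1.09 -0.01  2.04 -0.01] F [ 0.   0.7 -2.4] [-0.63 -0.71 -0.02] gap 0.009 t 7.525
```

>>> {"op": "step_arm", "data": {
  "moves": [
    [[0, 0, 0.001, 0, 0, 0, 0.0912], [0, 0, 0, 0, 0, 0, 0.0912], [0, 0, 0, 0, 0, 0, 0.0912], [0, 0, 0, 0, 0, 0, 0.0912], [0, 0, 0, 0, 0, 0, 0.0912]]
  ]
}}

```text
time_s: 8.15
eef_pos: [0.4032, -0.4003, 0.0639]
orientation: [-2.049, -0.844, 0.44]
force: [0.0, 1.2, -0.8]
finger_gap: 0.0561
finger_force: 0.6
```

>>> {"op": "step_arm", "data": {
  "moves": [
    [[0, 0, 0, 0, 0, 0, 0.0912], [0, 0, 0, 0, 0, 0, 0.0912], [0, 0, 0, 0, 0, 0, 0.0912], [0, 0, 0, 0, 0, 0, 0.0912]]
  ]
}}

```text
time_s: 8.65
eef_pos: [0.4032, -0.4002, 0.0631]
orientation: [-2.047, -0.844, 0.44]
force: [0.1, -0.1, -0.5]
finger_gap: 0.0908
finger_force: 0.5
```

```bash
python3 - <<'E'
from h import *
f=robot.grab_frame('side')
cv2.imwrite('pics/s2.png',f[:,:,::-1])
print(px('side',[.4,-.39,0]))
E
python3 tgt.py .3465 -.3465 .098 45
```

```text
[258.29054385 406.64710989]
pos [ 0.4032 -0.4002  0.0632] d [-0.0567  0.0537  0.0348] rot [-39.03 -38.89   0.19] q [-0.8   0.97  1.09 -0.01  2.04 -0.01] F [-0.3  0.2 -1.8] [-0.46 -0.49 -0.01] gap 0.0913 t 8.7
```

View pics/s2.png

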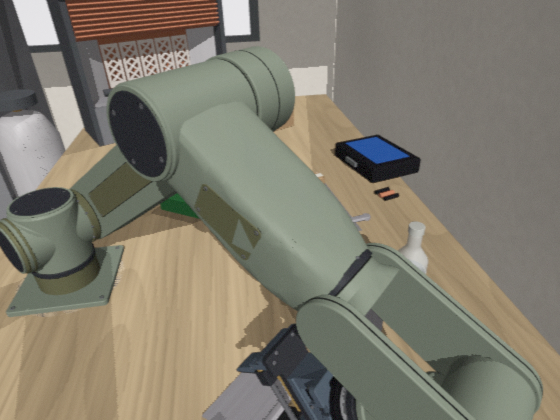

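Side view: plate sits at about (235,395), resting on the lower finger. I'll withdraw level, outward.

>>> {"op": "step_arm", "data": {
  "moves": [
    [[0, 0, -0.006, 0, 0, 0, 0.0912], [0.015, -0.015, 0, 0, 0, 0, 0.0912], [0.025, -0.025, 0, 0, 0, 0, 0.0912], [0.025, -0.025, 0, 0, 0, 0, 0.0912], [0.01, -0.01, 0.04, 0, 0, 0, 0.0912]]
  ]
}}

```text
time_s: 9.32
eef_pos: [0.4781, -0.4751, 0.093]
orientation: [-2.041, -0.841, 0.443]
force: [0.2, -1.0, -0.0]
finger_gap: 0.091
finger_force: 0.0
```

>>> {"op": "step_arm", "data": {
  "moves": [
    [[0, 0, 0.05, 0, 0, 0, 0.07], [0, 0, 0.05, 0, 0, 0, 0.07], [-0.02, 0.03, 0.02, -6.5, -6.5, 0, 0.07], [-0.02, 0.06, 0, -6.5, -6.5, 0, 0.07], [0, 0.06, 0, -6.5, -6.5, 0, 0.07]]
  ]
}}

```text
time_s: 9.95
eef_pos: [0.4467, -0.3437, 0.2154]
orientation: [-2.44, -1.004, 0.271]
force: [1.6, 0.0, 1.5]
finger_gap: 0.0696
finger_force: 0.0
```

>>> {"op": "step_arm", "data": {
  "moves": [
    [[0, 0.06, 0, -6.5, -6.5, 0, 0.07], [0, 0.06, 0, -6.5, -6.5, 0, 0.07], [0, 0.06, 0, -6.5, -6.5, 0, 0.07], [0, 0.06, 0, 0, 0, 0, 0.07], [0, 0.06, 0, 0, 0, 0, 0.07]]
  ]
}}

```text
time_s: 10.58
eef_pos: [0.4461, -0.042, 0.2166]
orientation: [-2.858, -1.181, 0.028]
force: [0.9, -0.5, -0.7]
finger_gap: 0.0702
finger_force: 0.0
```

```bash
python3 tgt.py .52 .15 .2 53.5;  python3 - <<'E'
from h import *
f=robot.grab_frame('top');cv2.imwrite('pics/t2.png',f[:,:,::-1])
f=robot.grab_frame('side');cv2.imwrite('pics/s3.png',f[:,:,::-1])
E
```

```text
pos [ 0.4461 -0.042   0.2166] d [ 0.0739  0.192  -0.0166] rot [-2.04 -2.2   8.58] q [-0.14  0.14  1.8   0.03  1.24  0.63] F [ 0.9 -0.5 -0.7] [-0.04 -0.12 -0.05] gap 0.0702 t 10.575
```

View pics/s3.png

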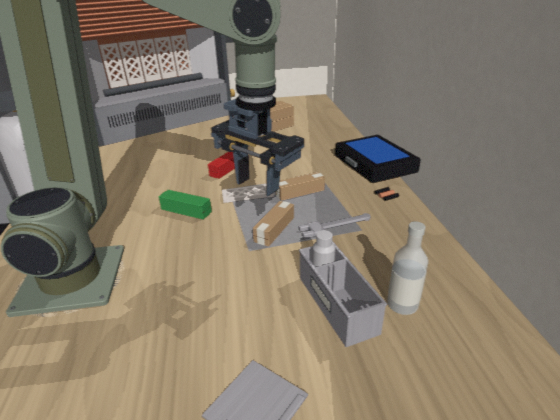

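Divider lies flat at (255,395). Now carton B's near end, with a light pinch.

>>> {"op": "step_arm", "data": {
  "moves": [
    [[0.012, 0.06, 0, -1, -1.1, 4.3, 0.07], [0.012, 0.06, -0.03, -1, -1.1, 4.3, 0.07], [0, 0, -0.06, 0, 0, 0, 0.07], [0, 0, -0.04, 0, 0, 0, 0.07], [0, 0, 0, 0, 0, 0, 0.07]]
  ],
  "squeeze": 8
}}

```text
time_s: 11.3
eef_pos: [0.4679, 0.0701, 0.086]
orientation: [-2.802, -1.413, 0.013]
force: [0.4, -0.2, 0.3]
finger_gap: 0.0699
finger_force: 0.0
```

```bash
python3 tgt.py .470 .0787 .01 53.5;  python3 - <<'E'
from h import *
o=robot.get_obs();f=robot.grab_frame('wrist');cv2.imwrite('pics/w2.png',f[:,:,::-1])
d=np.array([.595,.804]);n=np.array([-.804,.595]);c=np.array([.4938,.1109])
for a,b in [(-75,23),(-75,-23),(75,23),(75,-23)]: print(wristpx([*(c+a*d/1e3+b*n/1e3),.046],o).round(1))
E
```

```text
pos [0.4679 0.0701 0.086 ] d [ 0.0021  0.0086 -0.076 ] rot [ 0.04 -0.5  -0.02] q [0.12 0.29 1.97 0.   0.89 0.76] F [ 0.4 -0.2  0.3] [-0.04 -0.06 -0.04] gap 0.0699 t 11.3
[245.  264.6]
[308.  264.9]
[239.3  48.5]
[311.6  47.9]
```

View pics/w2.png

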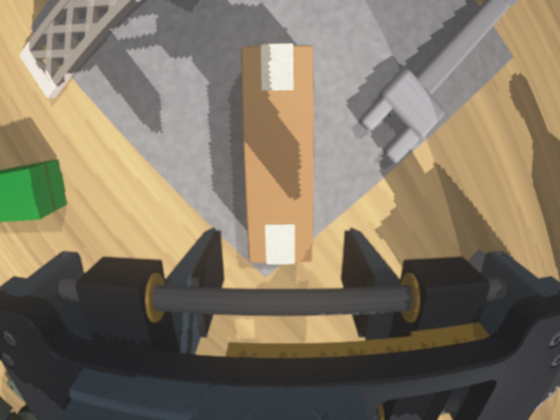

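Wrist view matches: carton corners (248,262), (312,262), (242,46), (313,46), within 3 px of prediction.

>>> {"op": "step_arm", "data": {
  "moves": [
    [[0.002, 0.0085, -0.04, 0, 0, 0, 0.07], [0, 0, -0.035, 0, 0, 0, 0.07], [0, 0, 0, 0, 0, 0, 0.03], [0, 0, 0, 0, 0, 0, 0.03], [0, 0, 0, 0, 0, 0, 0.03]]
  ]
}}

```text
time_s: 11.98
eef_pos: [0.4737, 0.0795, 0.0155]
orientation: [-2.805, -1.414, -0.005]
force: [-1.4, 0.5, 5.4]
finger_gap: 0.0464
finger_force: 8.0
```

>>> {"op": "step_arm", "data": {
  "moves": [
    [[0, 0, 0, 0, 0, 0, 0.03], [0, 0, 0, 0, 0, 0, 0.03], [0, 0, 0.01, 0, 0, 0, 0.03], [0, 0, 0.015, 0, 0, 0, 0.03], [0, 0, 0, 0, 0, 0, 0.03]]
  ]
}}

```text
time_s: 12.6
eef_pos: [0.4727, 0.0792, 0.0397]
orientation: [2.805, 1.415, 0.001]
force: [-0.7, -1.9, 0.6]
finger_gap: 0.0458
finger_force: 8.0
```

```bash
python3 tgt.py .470 .0787 .01 53.5;  python3 - <<'E'
from h import *
f=robot.grab_frame('wrist');cv2.imwrite('pics/w3.png',f[:,:,::-1])
f=robot.grab_frame('side');cv2.imwrite('pics/s4.png',f[:,:,::-1])
# crude: carton colour extent in wrist view
h=cv2.cvtColor(cv2.imread('pics/w3.png'),cv2.COLOR_BGR2HSV)
for r in range(10,270,20):
    m=[c for c in range(220,340) if 8<=h[r,c,0]<=16 and h[r,c,1]>90]
    print(r,(m[0],m[-1],len(m)) if m else None)
E
```

```text
pos [0.4727 0.0792 0.0397] d [-0.0027 -0.0005 -0.0297] rot [-0.02  0.05 -0.04] q [0.14 0.36 2.02 0.   0.76 0.78] F [-0.7 -1.9  0.6] [-0.29  0.05 -0.02] gap 0.0458 t 12.6
10 None
30 None
50 (239, 324, 43)
70 (238, 326, 46)
90 (237, 327, 48)
110 (236, 328, 93)
130 (236, 328, 93)
150 (236, 328, 91)
170 (236, 328, 93)
190 (236, 328, 93)
210 (236, 328, 93)
230 (236, 328, 93)
250 (236, 329, 93)
```

>>> {"op": "step_arm", "data": {
  "moves": [
    [[0, 0, 0.015, 0, 0, 0, 0.03], [0, 0, 0.015, 0, 0, 0, 0.03], [0, 0, 0, 0, 0, 0, 0.03]]
  ]
}}

```text
time_s: 13.08
eef_pos: [0.4721, 0.0791, 0.0687]
orientation: [-2.804, -1.415, 0.001]
force: [-2.0, -3.0, 3.3]
finger_gap: 0.0459
finger_force: 8.0
```

```bash
python3 tgt.py .470 .0787 .01 53.5;  python3 - <<'E'
from h import *
f=robot.grab_frame('side');cv2.imwrite('pics/s5.png',cv2.resize(f[130:270,180:380,::-1],None,fx=4,fy=4,interpolation=cv2.INTER_CUBIC))
E
```

```text
pos [0.4721 0.0791 0.0687] d [-0.0021 -0.0004 -0.0587] rot [-0.01 -0.06 -0.04] q [0.14 0.32 1.98 0.   0.84 0.78] F [-2.  -3.   3.3] [-0.46  0.23  0.04] gap 0.0459 t 13.075
```

View pics/s5.png

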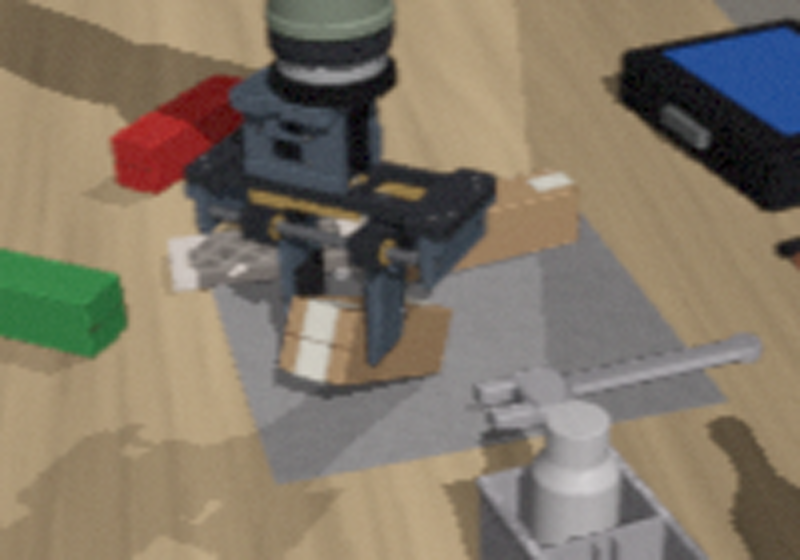

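Run:
```python
from h import *
p=np.array([.4721,.0791,.0687+.019]);d=np.array([.595,.804,0]);n=np.array([-.804,.595,0]);z=np.array([0,0,1.])
for th in (0,15,30):
    t=np.radians(th);D=d*np.cos(t)-z*np.sin(t);U=z*np.cos(t)+d*np.sin(t)
    c=p+.042*D-.004*U
    print(th,'low z',(c+.075*D-.023*U)[2].round(3))
    for a in(-75,75):
        for b,u in((23,23),(-23,23),(23,-23),(-23,-23)): print('  ',a,b,u,((px('side',c+a*D/1e3+b*n/1e3+u*U/1e3)-[180,130])*4).round(0))
```

```text
0 low z 0.061
   -75 23 23 [281. 306.]
   -75 -23 23 [346. 323.]
   -75 23 -23 [286. 368.]
   -75 -23 -23 [349. 386.]
   75 23 23 [395. 203.]
   75 -23 23 [456. 216.]
   75 23 -23 [397. 261.]
   75 -23 -23 [456. 275.]
15 low z 0.031
   -75 23 23 [285. 290.]
   -75 -23 23 [350. 307.]
   -75 23 -23 [280. 360.]
   -75 -23 -23 [344. 378.]
   75 23 23 [397. 242.]
   75 -23 23 [457. 256.]
   75 23 -23 [391. 304.]
   75 -23 -23 [449. 319.]
30 low z 0.006
   -75 23 23 [291. 276.]
   -75 -23 23 [356. 292.]
   -75 23 -23 [276. 348.]
   -75 -23 -23 [341. 366.]
   75 23 23 [394. 284.]
   75 -23 23 [452. 298.]
   75 23 -23 [380. 347.]
   75 -23 -23 [438. 363.]
```

The far end sits low at (438,372), matching a tilt of about 30°, so B's far end is the heavy one. Lifting on with slightly more grip.

>>> {"op": "step_arm", "data": {
  "moves": [
    [[0, 0, 0.02, 0, 0, 0, 0.03], [0, 0, 0.02, 0, 0, 0, 0.03], [0, 0, 0.02, 0, 0, 0, 0.03], [0, 0, 0.02, 0, 0, 0, 0.03], [0, 0, 0.02, 0, 0, 0, 0.03]]
  ],
  "squeeze": 10
}}

```text
time_s: 13.75
eef_pos: [0.4715, 0.0794, 0.1671]
orientation: [-2.803, -1.413, 0.005]
force: [0.6, 0.2, -5.4]
finger_gap: 0.0458
finger_force: 10.0
```

>>> {"op": "step_arm", "data": {
  "moves": [
    [[0, 0, 0.01, 0, 0, 0, 0.03], [0, 0, 0, 0, 0, 0, 0.03], [0, 0, 0, 0, 0, 0, 0.03]]
  ]
}}

```text
time_s: 14.12
eef_pos: [0.4716, 0.0793, 0.1771]
orientation: [-2.804, -1.414, 0.005]
force: [-1.4, 0.4, -5.8]
finger_gap: 0.0459
finger_force: 10.0
```

```bash
python3 tgt.py .606 -.199 .21 102.9;  python3 - <<'E'
from h import *
f=robot.grab_frame('side');a=cv2.resize(f[80:280,180:380,::-1],None,fx=3,fy=3,interpolation=cv2.INTER_CUBIC)
cv2.imwrite('pics/s6.png',a)
E
```

```text
pos [0.4716 0.0793 0.1771] d [ 0.1344 -0.2783  0.0329] rot [ 0.07 -0.19 49.39] q [0.14 0.2  1.83 0.   1.11 0.78] F [-1.4  0.4 -5.8] [-0.02 -0.07 -0.05] gap 0.0459 t 14.125
```

View pics/s6.png

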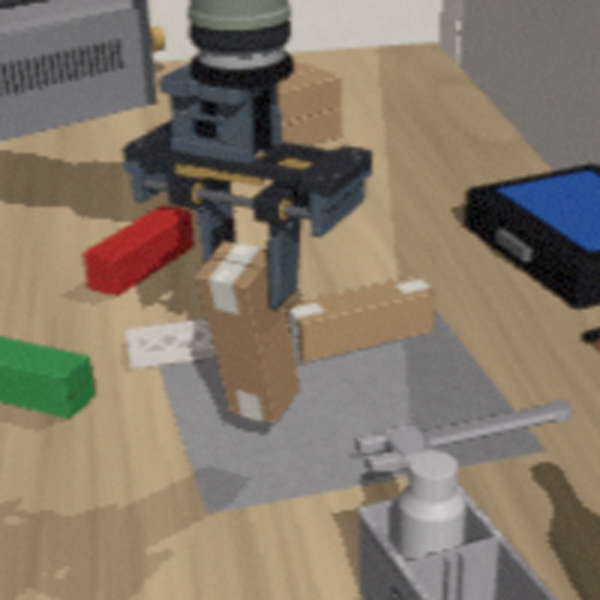

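Carton B hangs nearly vertical, heavy end down (bottom corners (228,412), (268,430), (298,388); top-left (203,275)). I'll fit its tilt numerically.

```bash
cat > fit.py <<'E'
from h import *
from scipy.optimize import least_squares
def corners(p,yaw,t,s,o):
    y=np.radians(yaw);d=np.array([np.cos(y),np.sin(y),0]);n=np.array([-d[1],d[0],0]);z=np.array([0,0,1.])
    D=d*np.cos(t)-z*np.sin(t);U=z*np.cos(t)+d*np.sin(t);c=p+s*D+o*U
    return {(a,b,u):c+(a*.075)*D+b*.023*n+u*.023*U for a in(-1,1) for b in(-1,1) for u in(-1,1)}
E
python3 - <<'E'
from fit import *
p=np.array([.4716,.0793,.1771+.019])
C=corners(p,53.5,np.radians(85),.04,-.003)
for k,v in C.items(): print(k,((px('side',v)-[180,80])*3).round(0),v.round(3))
E
```

```text
(-1, -1, -1) [254. 252.] [0.473 0.042 0.229]
(-1, -1, 1) [283. 225.] [0.5   0.079 0.233]
(-1, 1, -1) [202. 242.] [0.436 0.07  0.229]
(-1, 1, 1) [232. 215.] [0.463 0.107 0.233]
(1, -1, -1) [270. 410.] [0.481 0.053 0.079]
(1, -1, 1) [296. 380.] [0.508 0.09  0.083]
(1, 1, -1) [223. 397.] [0.444 0.08  0.079]
(1, 1, 1) [250. 368.] [0.471 0.117 0.083]
```

Run:
```python
from fit import *
p=np.array([.4716,.0793,.1771+.019])
obs={(1,-1,-1):(268,430),(1,1,-1):(228,412),(1,-1,1):(298,388),(-1,1,-1):(203,275),(-1,1,1):(240,243)}
def r(x):
    C=corners(p,53.5,*x);return np.concatenate([(px('side',C[k])-[180,80])*3-v for k,v in obs.items()])
s=least_squares(r,[1.4,.04,0]);print(np.degrees(s.x[0]),s.x[1:],s.fun.round(1))
C=corners(p,53.5,*s.x);print(min(v[2] for v in C.values()),max(v[2] for v in C.values()),np.mean(list(C.values()),0))
```

```text
80.92391133370832 [ 0.06129407 -0.00713145] [ 7.9 -1.8  1.   3.3  2.9  7.  -0.4 -4.1 -8.2 -3. ]
0.05675925541369761 0.2121375290115045 [0.47316244 0.08141151 0.13444839]
```

>>> {"op": "step_arm", "data": {
  "moves": [
    [[0, 0, 0, 0, 0, 0, 0.03], [0, 0, 0.04, 0, 0, 0, 0.03], [0, 0, 0.05, 0, 0, 0, 0.03], [0.023, -0.054, 0.03, 0, 0, 9.88, 0.03], [0.023, -0.054, 0, 0, 0, 9.88, 0.03]]
  ],
  "squeeze": 22
}}

```text
time_s: 14.8
eef_pos: [0.5185, -0.0246, 0.2991]
orientation: [2.516, 1.875, 0.007]
force: [0.8, 0.1, -5.9]
finger_gap: 0.0461
finger_force: 22.0
```

>>> {"op": "step_arm", "data": {
  "moves": [
    [[0.023, -0.054, 0, 0, 0, 9.88, 0.03], [0.023, -0.054, 0, 0, 0, 9.88, 0.03], [0.023, -0.054, 0, 0, 0, 9.88, 0.03], [0, 0, 0, -8.8, -2.0, 0, 0.03], [0, 0, 0, 0, 0, 0, 0.03]]
  ]
}}

```text
time_s: 15.42
eef_pos: [0.5847, -0.1843, 0.2949]
orientation: [1.887, 2.358, -0.148]
force: [-0.9, 0.7, -4.5]
finger_gap: 0.0461
finger_force: 22.0
```

```bash
python3 tgt.py .587 -.1905 .146 102.9
python3 - <<'E'
from h import *
for n in('side','top'):
    f=robot.grab_frame(n);cv2.imwrite(f'pics/{n}7.png',f[:,:,::-1])
f=cv2.imread('pics/side7.png');g=cv2.imread('pics/s3.png')
h=cv2.cvtColor(f,cv2.COLOR_BGR2HSV)
d=cv2.absdiff(f,g).sum(2)>40
m=(d&(h[...,0]>=8)&(h[...,0]<=17)&(h[...,1]>90)).astype(np.uint8)
m[:, :290]=0
n,l,st,c=cv2.connectedComponentsWithStats(m);i=1+st[1:,4].argmax();print(st[i],px('side',[.587,-.19,.25]),px('side',[.587,-.19,.17]))
m=l==i
for r in range(st[i][1],st[i][1]+st[i][3],4): cc=np.where(m[r])[0];print(r,cc[0],cc[-1],len(cc),end='; ')
E
```

```text
pos [ 0.5847 -0.1843  0.2949] d [ 0.0023 -0.0062 -0.1489] rot [8.59 1.78 0.24] q [-0.25  0.31  1.39 -0.14  1.38 -0.45] F [-0.9  0.7 -4.5] [ 0.5  -0.03 -0.05] gap 0.0461 t 15.425
[ 329  159   34   85 1158] [343.24754318 202.71603112] [340.81523512 239.10343864]
159 339 339 1; 163 336 344 8; 167 337 348 6; 171 337 345 9; 175 336 344 9; 179 337 344 8; 183 337 344 8; 187 331 343 13; 191 331 343 13; 195 331 343 13; 199 331 343 13; 203 331 343 13; 207 330 343 14; 211 331 346 16; 215 330 362 24; 219 330 362 33; 223 330 356 27; 227 330 359 27; 231 329 345 17; 235 333 342 10; 239 335 339 5; 243 338 339 2;
```

Run:
```python
from fit import *
o=robot.get_obs();Rm=R.from_rotvec(o['orientation']).as_matrix();p=o['eef_pos']-.019*Rm[:,2]
for t in(85,90,95):
  C=corners(p,102.9,np.radians(t),.061,-.007)
  print(t,[(k,px('side',v).round(0),v.round(3)) for k,v in C.items() if k[0]==1 or t==90])
```

```text
85 [((1, -1, -1), array([354., 236.]), array([ 0.611, -0.194,  0.177])), ((1, -1, 1), array([342., 222.]), array([ 0.601, -0.15 ,  0.181])), ((1, 1, -1), array([332., 242.]), array([ 0.566, -0.205,  0.177])), ((1, 1, 1), array([321., 227.]), array([ 0.556, -0.16 ,  0.181]))]
90 [((-1, -1, -1), array([364., 165.]), array([ 0.614, -0.206,  0.329])), ((-1, -1, 1), array([350., 155.]), array([ 0.604, -0.161,  0.329])), ((-1, 1, -1), array([340., 170.]), array([ 0.569, -0.216,  0.329])), ((-1, 1, 1), array([327., 159.]), array([ 0.559, -0.172,  0.329])), ((1, -1, -1), array([358., 239.]), array([ 0.614, -0.206,  0.179])), ((1, -1, 1), array([345., 226.]), array([ 0.604, -0.161,  0.179])), ((1, 1, -1), array([335., 245.]), array([ 0.569, -0.216,  0.179])), ((1, 1, 1), array([324., 231.]), array([ 0.559, -0.172,  0.179]))]
95 [((1, -1, -1), array([361., 241.]), array([ 0.616, -0.218,  0.182])), ((1, -1, 1), array([348., 229.]), array([ 0.606, -0.173,  0.178])), ((1, 1, -1), array([339., 247.]), array([ 0.572, -0.228,  0.182])), ((1, 1, 1), array([327., 235.]), array([ 0.561, -0.183,  0.178]))]
```

>>> {"op": "step_arm", "data": {
  "moves": [
    [[0.001, -0.004, -0.03, 0, 0, 0, 0.03], [0, 0, -0.04, 0, 0, 0, 0.03], [0, 0, -0.03, 0, 0, 0, 0.03], [0, 0, -0.02, 0, 0, 0, 0.03], [0, 0, 0, 0, 0, 0, 0.03]]
  ]
}}

```text
time_s: 16.15
eef_pos: [0.5854, -0.1893, 0.1748]
orientation: [1.888, 2.357, -0.151]
force: [0.2, 0.0, -6.0]
finger_gap: 0.046
finger_force: 22.0
```

>>> {"op": "step_arm", "data": {
  "moves": [
    [[0, 0, -0.02, 0, 0, 0, 0.03], [0, 0, -0.015, 0, 0, 0, 0.03], [0, 0, 0, 0, 0, 0, 0.03]]
  ]
}}

```text
time_s: 16.52
eef_pos: [0.5859, -0.1898, 0.1406]
orientation: [1.887, 2.355, -0.151]
force: [0.2, 0.3, -5.2]
finger_gap: 0.046
finger_force: 22.0
```

```bash
python3 tgt.py .587 -.1905 .122 102.9
```

```text
pos [ 0.5859 -0.1898  0.1406] d [ 0.0011 -0.0007 -0.0186] rot [8.77 1.84 0.31] q [-0.26  0.4   1.64 -0.16  1.03 -0.4 ] F [ 0.2  0.3 -5.2] [ 0.29 -0.04  0.02] gap 0.046 t 16.525
```

>>> {"op": "step_arm", "data": {
  "moves": [
    [[0, 0, -0.01, 0, 0, 0, 0.03], [0, 0, -0.006, 0, 0, 0, 0.03], [0, 0, 0, 0, 0, 0, 0.03]]
  ]
}}

```text
time_s: 16.9
eef_pos: [0.5861, -0.1899, 0.1247]
orientation: [1.886, 2.354, -0.15]
force: [0.2, 0.0, -6.1]
finger_gap: 0.0459
finger_force: 22.0
```

>>> {"op": "step_arm", "data": {
  "moves": [
    [[0, 0, -0.003, 0, 0, 0, 0.03], [0, 0, -0.003, 0, 0, 0, 0.03]]
  ]
}}

```text
time_s: 17.15
eef_pos: [0.5867, -0.1901, 0.1193]
orientation: [1.885, 2.352, -0.149]
force: [0.0, 0.0, -4.5]
finger_gap: 0.0459
finger_force: 22.0
```

>>> {"op": "step_arm", "data": {
  "moves": [
    [[0, 0, -0.003, 0, 0, 0, 0.03], [0, 0, 0, 0, 0, 0, 0.03]]
  ]
}}

```text
time_s: 17.4
eef_pos: [0.5863, -0.19, 0.1159]
orientation: [1.886, 2.353, -0.15]
force: [0.3, -0.1, -5.1]
finger_gap: 0.0455
finger_force: 22.0
```

>>> {"op": "step_arm", "data": {
  "moves": [
    [[0, 0, -0.003, 0, 0, 0, 0.03], [0, 0, 0, 0, 0, 0, 0.03]]
  ]
}}

```text
time_s: 17.65
eef_pos: [0.5865, -0.19, 0.1131]
orientation: [1.886, 2.353, -0.15]
force: [0.2, 0.1, -4.8]
finger_gap: 0.0457
finger_force: 22.0
```

>>> {"op": "step_arm", "data": {
  "moves": [
    [[0, 0, -0.003, 0, 0, 0, 0.03], [0, 0, 0, 0, 0, 0, 0.03]]
  ]
}}

```text
time_s: 17.9
eef_pos: [0.5866, -0.19, 0.1129]
orientation: [1.885, 2.351, -0.149]
force: [-3.6, 3.1, 8.0]
finger_gap: 0.046
finger_force: 22.0
```

>>> {"op": "step_arm", "data": {
  "moves": [
    [[0, 0, 0, 0, 0, 0, 0.03], [0, 0, 0, 0, 0, 0, 0.03]]
  ],
  "squeeze": 4
}}

```text
time_s: 18.15
eef_pos: [0.587, -0.1903, 0.1127]
orientation: [1.884, 2.351, -0.149]
force: [-2.3, 1.9, 4.9]
finger_gap: 0.0462
finger_force: 4.0
```

>>> {"op": "step_arm", "data": {
  "moves": [
    [[0, 0, 0, 0, 0, 0, 0.066], [0, 0, 0, 0, 0, 0, 0.066], [0, 0, 0, 0, 0, 0, 0.066], [0, 0, 0, 0, 0, 0, 0.066]]
  ]
}}

```text
time_s: 18.65
eef_pos: [0.5866, -0.1901, 0.1101]
orientation: [1.886, 2.353, -0.15]
force: [0.3, 0.6, -0.7]
finger_gap: 0.0659
finger_force: 0.0
```

>>> {"op": "step_arm", "data": {
  "moves": [
    [[0, 0, 0.02, 0, 0, 0, 0.066], [0, 0, 0.05, 0, 0, 0, 0.07], [0, 0, 0.06, 4.5, 1, 0, 0.07], [0, 0.03, 0.05, 4.5, 1, 0, 0.07], [0, 0.06, 0, 0, 0, 0, 0.07]]
  ]
}}

```text
time_s: 19.27
eef_pos: [0.5892, -0.1023, 0.2949]
orientation: [1.967, 2.441, 0.01]
force: [1.1, 1.1, -1.3]
finger_gap: 0.0697
finger_force: 0.0
```

```bash
python3 tgt.py .6383 .3102 .12 195.2
python3 - <<'E'
from fit import *
for n in('side','top'):
    f=robot.grab_frame(n);cv2.imwrite(f'pics/{n}8.png',f[:,:,::-1])
f=cv2.imread('pics/top8.png').astype(int);h=cv2.cvtColor(f.astype(np.uint8),cv2.COLOR_BGR2HSV)
g=cv2.imread('pics/top0.png').astype(int)
m=((h[...,0]>=5)&(h[...,0]<=18)&(h[...,1]>110)&(np.abs(f-g).sum(2)>40)).astype(np.uint8)
m[:145]=0;m[205:]=0;m[:,:365]=0;m[:,455:]=0
ys,xs=np.where(m);print(len(xs),xs.min() if len(xs) else 0,xs.max(),ys.min(),ys.max())
P=np.array([w('top',u,v,.154)[:2] for u,v in zip(xs,ys)]);a=np.radians(12.9);ex=np.array([np.cos(a),np.sin(a)]);ey=np.array([-ex[1],ex[0]])
q=(P-[.594,-.222]);print('x',np.percentile(q@ex,[1,50,99]),'y',np.percentile(q@ey,[1,50,99]))
E
```

```text
pos [ 0.5892 -0.1023  0.2949] d [ 0.0491  0.4125 -0.1749] rot [-0.47  0.35 92.93] q [-0.19  0.32  1.37  0.    1.45 -0.41] F [ 1.1  1.1 -1.3] [ 0.  -0.1  0. ] gap 0.0697 t 19.275
8 452 454 195 202
x [-0.12297455 -0.11336205 -0.10661663] y [-0.03486735 -0.03144397 -0.02930285]
```

>>> {"op": "step_arm", "data": {
  "moves": [
    [[0.0055, 0.046, 0, 0, 0, 10.3, 0.07], [0.0055, 0.046, 0, 0, 0, 10.3, 0.07], [0.0055, 0.046, -0.025, 0, 0, 10.3, 0.07], [0.0055, 0.046, -0.025, 0, 0, 10.3, 0.07], [0.0055, 0.046, -0.025, 0, 0, 10.3, 0.07]]
  ]
}}

```text
time_s: 20.0
eef_pos: [0.6141, 0.1309, 0.214]
orientation: [-0.694, -3.06, 0.001]
force: [0.9, 0.5, 0.1]
finger_gap: 0.07
finger_force: 0.0
```

>>> {"op": "step_arm", "data": {
  "moves": [
    [[0.0055, 0.046, -0.025, 0, 0, 10.3, 0.07], [0.0055, 0.046, -0.025, 0, 0, 10.3, 0.07], [0.0055, 0.046, -0.025, 0, 0, 10.3, 0.07], [0.0055, 0.046, -0.025, 0, 0, 10.3, 0.07], [0, 0, 0, 0, 0, 0, 0.07]]
  ]
}}

```text
time_s: 20.62
eef_pos: [0.6345, 0.316, 0.1112]
orientation: [0.423, -3.104, 0.004]
force: [-0.7, -1.2, -0.4]
finger_gap: 0.0702
finger_force: 0.0
```

```bash
python3 tgt.py .6383 .3102 .011 195.2
python3 - <<'E'
from fit import *
o=robot.get_obs()
fw=robot.grab_frame('wrist')[:,:,::-1].copy();cv2.imwrite('pics/w8.png',fw)
d=np.array([.965,.262]);n=np.array([-.262,.965]);c=np.array([.5996,.2997])
for a,b in [(-75,23),(-75,-23),(75,23),(75,-23)]: print(wristpx([*(c+a*d/1e3+b*n/1e3),.046],o).round(1))
h=cv2.cvtColor(fw,cv2.COLOR_BGR2HSV)
for r in range(20,280,20):
    m=[x for x in range(200,360) if 8<=h[r,x,0]<=18 and h[r,x,1]>100];print(r,(m[0],m[-1],len(m)) if m else None,end=' ')
print()
f=robot.grab_frame('top')[:,:,::-1].copy();cv2.imwrite('pics/top9.png',f)
h=cv2.cvtColor(f,cv2.COLOR_BGR2HSV);g=cv2.imread('pics/top0.png').astype(int)
m=(h[...,0]>=5)&(h[...,0]<=18)&(h[...,1]>90)&(np.abs(f.astype(int)-g).sum(2)>40)
m[:145]=0;m[205:]=0;m[:,:365]=0;m[:,445:]=0
ys,xs=np.where(m);print(len(xs))
for y in range(145,205,4): x=xs[ys==y]; print(y,(x.min(),x.max(),len(x)) if len(x) else '-',end=' ')
a=np.radians(12.9);ex=np.array([np.cos(a),np.sin(a)]);ey=np.array([-ex[1],ex[0]])
print('\nexpected top face',[px('top',[*(np.array([.594,-.222])+(.027+sy*.023)*ey+sx*.023*ex),.154]).round(0) for sx,sy in((1,1),(1,-1),(-1,-1),(-1,1))])
E
```

```text
pos [0.6345 0.316  0.1112] d [ 0.0038 -0.0058 -0.1002] rot [ 0.2  -0.47 -0.31] q [ 0.45  0.6   1.36  0.    1.19 -1.4 ] F [-0.7 -1.2 -0.4] [ 0.1  -0.12  0.01] gap 0.0702 t 20.625
[306.9  67.8]
[242.8  67.9]
[303.2 261.5]
[246.5 261.1]
20 None 40 None 60 None 80 (245, 306, 31) 100 (245, 306, 31) 120 (245, 306, 62) 140 (245, 305, 61) 160 (245, 304, 60) 180 (245, 304, 60) 200 (245, 303, 59) 220 (246, 303, 58) 240 (246, 302, 30) 260 (229, 301, 30) 
317
145 - 149 (np.int64(416), np.int64(424), 9) 153 (np.int64(405), np.int64(444), 16) 157 (np.int64(403), np.int64(404), 2) 161 (np.int64(400), np.int64(428), 7) 165 (np.int64(398), np.int64(429), 27) 169 (np.int64(396), np.int64(415), 11) 173 (np.int64(402), np.int64(405), 2) 177 (np.int64(404), np.int64(404), 1) 181 (np.int64(399), np.int64(401), 3) 185 - 189 - 193 - 197 - 201 - 
expected top face [array([400., 153.]), array([419., 147.]), array([425., 166.]), array([407., 171.])]
```

>>> {"op": "step_arm", "data": {
  "moves": [
    [[0.002, -0.003, -0.05, 0, 0, 0, 0.07], [0.002, -0.003, -0.05, 0, 0, 0, 0.07], [0, 0, 0, 0, 0, 0, 0.03], [0, 0, 0, 0, 0, 0, 0.03], [0, 0, 0, 0, 0, 0, 0.03]]
  ],
  "squeeze": 10
}}

```text
time_s: 21.35
eef_pos: [0.642, 0.3087, 0.0185]
orientation: [-0.416, 3.111, 0.002]
force: [-0.4, -0.3, 1.6]
finger_gap: 0.0472
finger_force: 9.9
```

>>> {"op": "step_arm", "data": {
  "moves": [
    [[0, 0, 0, 0, 0, 0, 0.03], [0, 0, 0.012, 0, 0, 0, 0.03], [0, 0, 0.012, 0, 0, 0, 0.03], [0, 0, 0.012, 0, 0, 0, 0.03], [0, 0, 0, 0, 0, 0, 0.03]]
  ]
}}

```text
time_s: 21.98
eef_pos: [0.6411, 0.3083, 0.053]
orientation: [0.418, -3.114, 0.0]
force: [1.4, 0.3, 1.2]
finger_gap: 0.0458
finger_force: 10.0
```

```bash
python3 tgt.py .6383 .3102 .011 195.2
python3 - <<'E'
from fit import *
o=robot.get_obs();fw=robot.grab_frame('wrist')[:,:,::-1].copy();cv2.imwrite('pics/w9.png',fw)
h=cv2.cvtColor(fw,cv2.COLOR_BGR2HSV)
for r in range(5,280,15):
    m=[x for x in range(200,360) if 8<=h[r,x,0]<=18 and h[r,x,1]>100];print(r,(m[0],m[-1],len(m)) if m else None,end=' ')
print()
p=o['eef_pos']+[0,0,.019]
for t in(0,10,20): 
  C=corners(p,195.2,np.radians(t),.04,-.005);print(t,[(wristpx(C[k],o).round(0),C[k][2].round(3)) for k in((-1,-1,1),(-1,1,1),(1,-1,1),(1,1,1),(1,1,-1))])
E
```

```text
pos [0.6411 0.3083 0.053 ] d [-0.0028  0.0019 -0.042 ] rot [ 0.01 -0.   -0.1 ] q [ 0.43  0.65  1.42 -0.    1.07 -1.41] F [1.4 0.3 1.2] [ 0.12 -0.13  0.06] gap 0.0458 t 21.975
5 None 20 None 35 None 50 None 65 (241, 323, 43) 80 (241, 323, 42) 95 (240, 324, 44) 110 (240, 325, 86) 125 (239, 325, 87) 140 (239, 325, 87) 155 (239, 326, 88) 170 (238, 326, 89) 185 (238, 326, 89) 200 (238, 326, 89) 215 (238, 326, 89) 230 (237, 326, 90) 245 (237, 327, 91) 260 (238, 326, 89) 275 (238, 326, 89) 
0 [(array([327., 341.]), np.float64(0.09)), (array([240., 341.]), np.float64(0.09)), (array([340.,  31.]), np.float64(0.09)), (array([228.,  31.]), np.float64(0.09)), (array([241.,  50.]), np.float64(0.044))]
10 [(array([328., 343.]), np.float64(0.096)), (array([239., 343.]), np.float64(0.096)), (array([333.,  38.]), np.float64(0.07)), (array([235.,  38.]), np.float64(0.07)), (array([245.,  66.]), np.float64(0.024))]
20 [(array([330., 343.]), np.float64(0.101)), (array([237., 343.]), np.float64(0.101)), (array([327.,  50.]), np.float64(0.05)), (array([240.,  50.]), np.float64(0.05)), (array([249.,  84.]), np.float64(0.006))]
```

The other end stays low (far width 82 px, so tilt of at least 20°), so A's near end is heavy and I hold the light end. Lifting on.

>>> {"op": "step_arm", "data": {
  "moves": [
    [[0, 0, 0.02, 0, 0, 0, 0.03], [0, 0, 0.02, 0, 0, 0, 0.03], [0, 0, 0.02, 0, 0, 0, 0.03], [0, 0, 0.02, 0, 0, 0, 0.03], [0, 0, 0.02, 0, 0, 0, 0.03]]
  ]
}}

```text
time_s: 22.65
eef_pos: [0.6397, 0.3077, 0.1504]
orientation: [0.417, -3.109, 0.002]
force: [0.1, -0.5, -4.9]
finger_gap: 0.0458
finger_force: 10.0
```

>>> {"op": "step_arm", "data": {
  "moves": [
    [[0, 0, 0.02, 0, 0, 0, 0.03], [0, 0, 0, 0, 0, 0, 0.03], [0, 0, 0, 0, 0, 0, 0.03]]
  ]
}}

```text
time_s: 23.02
eef_pos: [0.6392, 0.3076, 0.1694]
orientation: [0.417, -3.108, 0.003]
force: [-0.5, 0.6, -6.4]
finger_gap: 0.0458
finger_force: 10.0
```

```bash
python3 tgt.py .6383 .3102 .011 195.2
python3 - <<'E'
from fit import *
o=robot.get_obs();fw=robot.grab_frame('wrist')[:,:,::-1].copy();cv2.imwrite('pics/w10.png',fw)
h=cv2.cvtColor(fw,cv2.COLOR_BGR2HSV)
for r in range(5,300,15):
    m=[x for x in range(200,360) if 8<=h[r,x,0]<=18 and h[r,x,1]>100];print(r,(m[0],m[-1],len(m)) if m else None,end=' ')
print()
p=o['eef_pos']+[0,0,.019]
for t in(70,80,90): 
  C=corners(p,195.2,np.radians(t),.05,-.005);print(t,[(k,wristpx(C[k],o).round(0)) for k in((-1,-1,1),(-1,1,1),(1,-1,1),(1,1,1))])
f=robot.grab_frame('side')[:,:,::-1].copy();cv2.imwrite('pics/side10.png',f)
E
```

```text
pos [0.6392 0.3076 0.1694] d [-0.0009  0.0026 -0.1584] rot [ 0.14 -0.34 -0.08] q [ 0.43  0.56  1.28  0.    1.31 -1.41] F [-0.5  0.6 -6.4] [ 0.13 -0.06  0.02] gap 0.0458 t 23.025
5 None 20 None 35 None 50 None 65 None 80 None 95 None 110 None 125 None 140 None 155 None 170 None 185 (256, 308, 24) 200 (253, 311, 59) 215 (250, 314, 65) 230 (200, 357, 73) 245 (200, 359, 90) 260 (200, 322, 42) 275 (239, 325, 44) 290 None 
70 [((-1, -1, 1), array([336., 283.])), ((-1, 1, 1), array([231., 283.])), ((1, -1, 1), array([312., 137.])), ((1, 1, 1), array([255., 137.]))]
80 [((-1, -1, 1), array([336., 271.])), ((-1, 1, 1), array([231., 271.])), ((1, -1, 1), array([310., 160.])), ((1, 1, 1), array([256., 160.]))]
90 [((-1, -1, 1), array([336., 259.])), ((-1, 1, 1), array([231., 259.])), ((1, -1, 1), array([309., 184.])), ((1, 1, 1), array([257., 184.]))]
```

```bash
cat > wf.py <<'E'
from fit import *
def wfit(img,o,yaw,rows):
    h=cv2.cvtColor(img,cv2.COLOR_BGR2HSV);ok=(h[...,0]>=8)&(h[...,0]<=18)&(h[...,1]>100)
    p=o['eef_pos']-.019*R.from_rotvec(o['orientation']).as_matrix()[:,2]
    E=[]
    for r in range(*rows,5):
        m=np.where(ok[r,225:345])[0]+225
        if len(m)>8:E.append((r,m[-1]-m[0]+1))
    bot=min(r for r in range(100,280) if ok[r,255:310].sum()>15)
    def res(x):
        C=corners(p,yaw,*x)
        L=np.array([[wristpx(C[(1,b,1)]*(1-l)+C[(-1,b,1)]*l,o) for l in np.linspace(0,1,12)] for b in(1,-1)])
        W=[np.interp(r,L[1,:,1],L[1,:,0])-np.interp(r,L[0,:,1],L[0,:,0])-w_ for r,w_ in E]
        return np.append(np.array(W),2*(L[0,0,1]-bot))
    for o0 in (-.01,-.005,0,.005):
        s=least_squares(lambda x:res([x[0],x[1],o0]),[1.4,.05]);print('o',o0,'tilt',np.degrees(s.x[0]).round(1),'s',s.x[1].round(4),'cost',round(s.cost,1))
    print(bot,E)
E
python3 - <<'E'
from wf import *
wfit(cv2.imread('pics/w10.png'),robot.get_obs(),195.2,(195,226))
E
```

```text
o -0.01 tilt 90.9 s 0.1334 cost 9.3
o -0.005 tilt 92.7 s 0.1384 cost 16.7
o 0 tilt 94.4 s 0.1424 cost 33.3
o 0.005 tilt 95.8 s 0.1459 cost 54.3
175 [(195, np.int64(57)), (200, np.int64(59)), (205, np.int64(61)), (210, np.int64(63)), (215, np.int64(65)), (220, np.int64(67)), (225, np.int64(69))]
```

```bash
sed -i 's/(-.01,-.005,0,.005)/(-.025,-.02,-.015,-.01)/' wf.py
python3 - <<'E'
from wf import *
wfit(cv2.imread('pics/w10.png'),robot.get_obs(),195.2,(195,226))
s=cv2.imread('pics/side10.png');g=cv2.imread('pics/s3.png');h=cv2.cvtColor(s,cv2.COLOR_BGR2HSV)
p=robot.get_obs()['eef_pos']+[0,0,.019]
for t in(75,85,95):
  C=corners(p,195.2,np.radians(t),.05,-.013);print(t,[(k,px('side',v).round(0)) for k,v in C.items()])
m=(cv2.absdiff(s,g).sum(2)>40)&(h[...,0]>=8)&(h[...,0]<=18)&(h[...,1]>90);m[:,:270]=0;m[:,345:]=0
for r in range(95,215,4):
    c=np.where(m[r])[0];print(r,(c.min(),c.max(),len(c)) if len(c) else '',end=' ')
E
```

```text
o -0.025 tilt 80.7 s 0.0723 cost 0.0Traceback (most recent call last):
  File "<stdin>", line 2, in <module>
  File "wf.py", line 16, in wfit
    s=least_squares(lambda x:res([x[0],x[1],o0]),[1.4,.05]);print('o',o0,'tilt',np.degrees(s.x[0]).round(1),'s',s.x[1].round(4),'cost',round(s.cost,1))
    return func(*args, **kwargs)
    result = trf(vector_fun.fun, vector_fun.jac, x0, f0, J0, lb, ub, ftol, xtol,
                 gtol, max_nfev, x_scale, loss_function, tr_solver,
                 tr_options.copy(), verbose, callback=callback_wrapped)
    return trf_no_bounds(
        fun, jac, x0, f0, J0, ftol, xtol, gtol, max_nfev, x_scale,
        loss_function, tr_solver, tr_options, verbose, callback=callback)
    J = jac(x)
    self._update_jac()
    ~~~~~~~~~~~~~~~~^^
    self.J = self.jac_wrapped(xp_copy(self.x), f0=self.f)
             ~~~~~~~~~~~~~~~~^^^^^^^^^^^^^^^^^^^^^^^^^^^^
    J, dct = approx_derivative(
             ~~~~~~~~~~~~~~~~~^
        self.fun,
        ^^^^^^^^^
    ...<2 lines>...
        **self.finite_diff_options,
        ^^^^^^^^^^^^^^^^^^^^^^^^^^^
    )
    ^
    
[... 606 characters left out ...]
.kwargs)
           ~~~~~~^^^^^^^^^^^^^^^^^^^^^^^^^^^^^^
  File "wf.py", line 16, in <lambda>
    s=least_squares(lambda x:res([x[0],x[1],o0]),[1.4,.05]);print('o',o0,'tilt',np.degrees(s.x[0]).round(1),'s',s.x[1].round(4),'cost',round(s.cost,1))
                             ~~~^^^^^^^^^^^^^^^^
  File "wf.py", line 12, in res
    L=np.array([[wristpx(C[(1,b,1)]*(1-l)+C[(-1,b,1)]*l,o) for l in np.linspace(0,1,12)] for b in(1,-1)])
                 ~~~~~~~^^^^^^^^^^^^^^^^^^^^^^^^^^^^^^^^^^
  File "h.py", line 11, in wristpx
    c=robot.camera_info('wrist');T=np.eye(4);T[:3,:3]=R.from_rotvec(o['orientation']).as_matrix();T[:3,3]=o['eef_pos']
ValueError: time passes only in moves, steps and waits
```

```bash
python3 - <<'E'
import re
s=open('h.py').read()
s=s.replace("def cam(n):","from functools import lru_cache\n@lru_cache\ndef info(n): return robot.camera_info(n)\ndef cam(n):").replace("c=robot.camera_info(n);K","c=info(n);K").replace("robot.camera_info('wrist')","info('wrist')")
open('h.py','w').write(s)
E
sed -i 's/(-.025,-.02,-.015,-.01)/(-.025,-.02,-.015)/' wf.py
python3 - <<'E'
from wf import *
ob=robot.get_obs()
wfit(cv2.imread('pics/w10.png'),ob,195.2,(195,226))
s=cv2.imread('pics/side10.png');g=cv2.imread('pics/s3.png');h=cv2.cvtColor(s,cv2.COLOR_BGR2HSV)
p=ob['eef_pos']+[0,0,.019]
for t,ss in((80,.05),(80,.07),(90,.05)):
  C=corners(p,195.2,np.radians(t),ss,-.015);print(t,ss,[(k,px('side',v).round(0)) for k,v in C.items()])
m=(cv2.absdiff(s,g).sum(2)>40)&(h[...,0]>=8)&(h[...,0]<=18)&(h[...,1]>90);m[:,:270]=0;m[:,345:]=0
for r in range(95,215,4):
    c=np.where(m[r])[0];print(r,(c.min(),c.max(),len(c)) if len(c) else '',end=' ')
E
```

```text
o -0.025 tilt 80.7 s 0.0723 cost 0.0
o -0.02 tilt 84.5 s 0.0874 cost 1.4
o -0.015 tilt 88.1 s 0.1104 cost 9.7
175 [(195, np.int64(57)), (200, np.int64(59)), (205, np.int64(61)), (210, np.int64(63)), (215, np.int64(65)), (220, np.int64(67)), (225, np.int64(69))]
80 0.05 [((-1, -1, -1), array([320., 123.])), ((-1, -1, 1), array([307., 123.])), ((-1, 1, -1), array([328., 128.])), ((-1, 1, 1), array([314., 127.])), ((1, -1, -1), array([312., 169.])), ((1, -1, 1), array([299., 170.])), ((1, 1, -1), array([319., 175.])), ((1, 1, 1), array([305., 176.]))]
80 0.07 [((-1, -1, -1), array([319., 129.])), ((-1, -1, 1), array([305., 129.])), ((-1, 1, -1), array([327., 134.])), ((-1, 1, 1), array([313., 134.])), ((1, -1, -1), array([311., 175.])), ((1, -1, 1), array([298., 176.])), ((1, 1, -1), array([317., 181.])), ((1, 1, 1), array([304., 182.]))]
90 0.05 [((-1, -1, -1), array([319., 121.])), ((-1, -1, 1), array([305., 123.])), ((-1, 1, -1), array([327., 125.])), ((-1, 1, 1), array([313., 128.])), ((1, -1, -1), array([318., 166.])), ((1, -1, 1), array([305., 169.])), ((1, 1, -1), array([325., 172.])), ((1, 1, 1), array([312., 175.]))]
95  99  103 (np.int64(271), np.int64(304), 8) 107 (np.int64(270), np.int64(305), 18) 111 (np.int64(270), np.int64(287), 18) 115 (np.int64(270), np.int64(290), 21) 119 (np.int64(270), np.int64(292), 23) 123 (np.int64(270), np.int64(293), 24) 127 (np.int64(270), np.int64(310), 19) 131 (np.int64(270), np.int64(325), 7) 135 (np.int64(307), np.int64(308), 2) 139 (np.int64(307), np.int64(323), 5) 143 (np.int64(306), np.int64(322), 9) 147 (np.int64(283), np.int64(314), 12) 151 (np.int64(291), np.int64(322), 14) 155 (np.int64(303), np.int64(311), 9) 159 (np.int64(302), np.int64(311), 10) 163 (np.int64(298), np.int64(310), 10) 167 (np.int64(300), np.int64(312), 7) 171 (np.int64(299), np.int64(320), 11) 175 (np.int64(306), np.int64(318), 9) 179  183  187  191  195  199  203  207  211
```

>>> {"op": "step_arm", "data": {
  "moves": [
    [[0, 0, 0, 0, 0, 0, 0.03], [0, 0, 0.04, 0, 0, 0, 0.03], [0, 0, 0.05, 0, 0, 0, 0.03], [-0.004, -0.0545, 0.04, 0, 0, -9.23, 0.03], [-0.004, -0.0545, 0, 0, 0, -9.23, 0.03]]
  ],
  "squeeze": 22
}}

```text
time_s: 23.75
eef_pos: [0.6338, 0.2031, 0.3021]
orientation: [0.092, 3.135, 0.003]
force: [2.1, -0.8, -5.3]
finger_gap: 0.046
finger_force: 21.9
```

>>> {"op": "step_arm", "data": {
  "moves": [
    [[-0.004, -0.0545, 0, 0, 0, -9.23, 0.03], [-0.004, -0.0545, 0, 0, 0, -9.23, 0.03], [-0.004, -0.0545, 0, 0, 0, -9.23, 0.03], [-0.004, -0.0545, 0, 0, 0, -9.23, 0.03], [-0.004, -0.0545, 0, 0, 0, -9.23, 0.03]]
  ]
}}

```text
time_s: 24.38
eef_pos: [0.6119, -0.071, 0.298]
orientation: [-1.317, -2.849, -0.002]
force: [1.4, 0.6, -5.2]
finger_gap: 0.0459
finger_force: 21.9
```

>>> {"op": "step_arm", "data": {
  "moves": [
    [[-0.004, -0.0545, 0, 0, 0, -9.23, 0.03], [-0.004, -0.0545, 0, 0, 0, -9.23, 0.03], [-0.004, -0.0545, 0, 0, 0, -9.23, 0.03], [0, 0, 0, -8.8, -2.0, 0, 0.03], [0, 0, 0, 0, 0, 0, 0.03]]
  ]
}}

```text
time_s: 25.0
eef_pos: [0.5993, -0.2311, 0.2978]
orientation: [1.88, 2.366, -0.144]
force: [-0.7, 0.2, -5.3]
finger_gap: 0.0457
finger_force: 22.0
```

```bash
python3 tgt.py .5977 -.2381 .30 102.9
python3 - <<'E'
from fit import *
o=robot.get_obs();fw=robot.grab_frame('wrist')[:,:,::-1].copy();cv2.imwrite('pics/w11.png',fw)
a=np.radians(12.9);ex=np.array([np.cos(a),np.sin(a)]);ey=np.array([-ex[1],ex[0]])
h=cv2.cvtColor(fw,cv2.COLOR_BGR2HSV)
b=lambda x,y,z:wristpx([*(np.array([.594,-.222])+x*ex+y*ey),z],o).round(0)
print('B top exp',[b(x,y,.154) for x,y in((-.023,.05),(.023,.05),(-.023,.004),(.023,.004))])
for r in range(100,280,10):
    m=np.where((h[r,200:360,0]>=8)&(h[r,200:360,0]<=18)&(h[r,200:360,1]>100))[0]+200;print(r,(m[0],m[-1],len(m)) if len(m) else None,end=' ')
p=o['eef_pos']-.019*R.from_rotvec(o['orientation']).as_matrix()[:,2]
C=corners(p,102.9,np.pi/2,.053,-.015);print('\nA',[(k,wristpx(v,o).round(0)) for k,v in C.items() if k[2]==1])
f=robot.grab_frame('side')[:,:,::-1].copy();cv2.imwrite('pics/side11.png',f);g=cv2.imread('pics/s3.png');h=cv2.cvtColor(f,cv2.COLOR_BGR2HSV)
m=(cv2.absdiff(f,g).sum(2)>40)&(h[...,0]>=8)&(h[...,0]<=18)&(h[...,1]>90);m[:,:310]=0;m[:,385:]=0
for r in range(150,300,4):
    c=np.where(m[r])[0];print(r,(c.min(),c.max(),len(c)) if len(c) else '',end=' ')
for t in(85,90,95):
  C=corners(p,102.9,np.radians(t),.053,-.015);print(t,[(k,px('side',v).round(0)) for k,v in C.items()])
B=lambda x,y,z:px('side',[*(np.array([.594,-.222])+x*ex+y*ey),z]).round(0)
print('B side exp',[B(x,y,z) for z in(.154,) for x,y in((-.023,.05),(.023,.05),(-.023,.004),(.023,.004))])
E
```

```text
pos [ 0.5993 -0.2311  0.2978] d [-0.0016 -0.007   0.0022] rot [ 8.41  1.84 -0.15] q [-0.32  0.35  1.32 -0.13  1.4  -0.53] F [-0.7  0.2 -5.3] [0.46 0.01 0.  ] gap 0.0457 t 25.0
B top exp [array([253., 111.]), array([303., 111.]), array([254., 158.]), array([302., 158.])]
100 (np.int64(210), np.int64(356), 35) 110 (np.int64(230), np.int64(353), 53) 120 (np.int64(200), np.int64(351), 52) 130 (np.int64(200), np.int64(348), 53) 140 (np.int64(200), np.int64(345), 49) 150 (np.int64(223), np.int64(342), 42) 160 (np.int64(223), np.int64(349), 44) 170 (np.int64(201), np.int64(354), 33) 180 (np.int64(200), np.int64(359), 50) 190 (np.int64(227), np.int64(359), 70) 200 (np.int64(226), np.int64(359), 111) 210 (np.int64(222), np.int64(359), 133) 220 (np.int64(220), np.int64(359), 134) 230 (np.int64(219), np.int64(358), 107) 240 (np.int64(217), np.int64(359), 93) 250 (np.int64(211), np.int64(359), 84) 260 (np.int64(242), np.int64(322), 41) 270 (np.int64(240), np.int64(324), 43) 
A [((-1, -1, 1), array([330., 284.])), ((-1, 1, 1), array([230., 284.])), ((1, -1, 1), array([308., 173.])), ((1, 1, 1), a
[... 1625 characters left out ...]
1, 1), array([337., 239.]))]
90 [((-1, -1, -1), array([387., 173.])), ((-1, -1, 1), array([370., 162.])), ((-1, 1, -1), array([360., 179.])), ((-1, 1, 1), array([345., 167.])), ((1, -1, -1), array([377., 251.])), ((1, -1, 1), array([362., 237.])), ((1, 1, -1), array([353., 258.])), ((1, 1, 1), array([340., 243.]))]
95 [((-1, -1, -1), array([386., 171.])), ((-1, -1, 1), array([369., 162.])), ((-1, 1, -1), array([360., 177.])), ((-1, 1, 1), array([345., 167.])), ((1, -1, -1), array([380., 253.])), ((1, -1, 1), array([366., 240.])), ((1, 1, -1), array([357., 260.])), ((1, 1, 1), array([343., 247.]))]
B side exp [array([325., 244.]), array([346., 238.]), array([337., 258.]), array([359., 251.])]
```

Run:
```python
import cv2,numpy as np
f=cv2.imread('pics/w11.png');h=cv2.cvtColor(f,cv2.COLOR_BGR2HSV)
for r in range(60,270,6):
    print(r,''.join('#' if 8<=a<=18 and s>100 and v>60 else ('o' if 8<=a<=25 and s>60 else ('w' if v>150 else ('.' if v>60 else ' '))) for a,s,v in h[r,212:350:3].tolist()), h[r,[262,282,300]].tolist() if r%24==0 else '')
```

```text
60 ####ooooooow....wwwwwwwwwwww........ooo####### 
66 ##ooooooo#ow.....ww.wwwwww..........ooo####### 
72 ###ooooooooww.......................oo######## [[8, 10, 104], [15, 9, 116], [173, 10, 106]]
78 ##oooooo#ooww.......................oooo##o### 
84 ##oooooo#oowwwwwwww................ooo######## 
90 ##ooooooo#oww.....................wooo##o##### 
96 #ooooooooooww.....................wooo##o####o [[174, 10, 131], [174, 12, 106], [10, 7, 105]]
102 #oooooo#oooww.....................wooo#o###o## 
108 oooooo##oooww....o##o##o##o#o.....wooo###o#### 
114 oooooo##oo#ww...o##o##o##o##oo...wwooooo#o#o## 
120 oooooo##oooww..o#o#.......o###o..wwoo#o#o#o### [[15, 104, 108], [22, 29, 133], [15, 99, 106]]
126 ooooooo#o##ww.o####wwwwwwwo####..wwoooooo##### 
132 ooooo#oooooww.o####wwwwwwwo####..wwoooooo##oo# 
138 ooooo##ooooow.o####wwwwwwwo####..ww#o#oo#o###o 
144 oooooo#ooooow..####wwwwwwwo####..wwoo#oo#o###. [[16, 115, 217], [23, 32, 186], [15, 109, 145]]
150 oooo#ooo#ooow..####wwwwwwwo####..wwoooo#####ow 
156 oooo#oo#oo#ow..####wwwwwwwo###o..wwooo###o#ooo 
162 ooo#ooo#oo#oww.####wwwwwwwo###o..wwo
[... 426 characters left out ...]
#############################ooo######### 
210 oooo#################################o######## 
216 oooo##################################o####### [[15, 104, 101], [16, 104, 103], [15, 104, 103]]
222 ooo##############o#######################o#### 
228 ooo###oooo############################oooo##o# 
234 oo##o...oo############################oo...o## 
240 ooo.....ooo##########################o o ...o# [[17, 107, 98], [16, 108, 99], [17, 105, 97]]
246 oo.....oooo##########################o oo .... 
252 o.....ooooo##########################o     ... 
258 .....oooooo#######oooooooooooo#######o       . 
264 .... o   o#######o............o#######      .. [[16, 101, 98], [23, 27, 125], [21, 36, 119]]
```

Run:
```python
from fit import *
o=robot.get_obs()
a=np.radians(12.9);ex=np.array([np.cos(a),np.sin(a)]);ey=np.array([-ex[1],ex[0]])
b=lambda x,y,z:wristpx([*(np.array([.594,-.222])+x*ex+y*ey),z],o).round(0).tolist()
print('partition',b(0,.067,.084),b(0,.071,.084),'far end',b(0,.139,.084),'near wall',b(0,-.067,.084),'walls',b(-.037,.03,.084),b(.037,.03,.084))
print('rib', b(0,.059,.084))
for y in(.01,.015,.02): print(y,'top edges',b(0,y+.023,.154)[1],b(0,y-.023,.154)[1],'bottom +y edge',b(0,y+.023,.004)[1])
f=cv2.imread('pics/w11.png');h=cv2.cvtColor(f,cv2.COLOR_BGR2HSV)
for r in range(10,130,3):
    print(r,''.join('#' if 8<=a<=18 and s>100 and v>60 else ('o' if 8<=a<=25 and s>60 else ('w' if v>150 else ('.' if v>100 else ' '))) for a,s,v in h[r,230:330:2].tolist()))
```

```text
partition [278.0, 86.0] [278.0, 82.0] far end [278.0, 23.0] near wall [278.0, 195.0] walls [246.0, 118.0] [310.0, 118.0]
rib [278.0, 93.0]
0.01 top edges 127.0 173.0 bottom +y edge 105.0
0.015 top edges 122.0 168.0 bottom +y edge 102.0
0.02 top edges 117.0 163.0 bottom +y edge 98.0
10 oooooooooooooooooooo#oooo#oo#o#oooo#ooooooooooooo#
13 oooooooooooooooo#oooo#ooo#ooooooooooooooooooooooo#
16 oooooooooooo##o##ooooooooooooooooooooooooooooooooo
19 oooooooooooo#o####ooooooooooooo#ooooooooooooooooo#
22 oooooooooooo##ooooooooooooooooooooooooooooooooooo#
25 ooooooowwwwwwwwwwww.........................ooooo#
28 ooooooowwwwwwwwwww.                      ...ooooo#
31 oooooooww.   ......     .....            ...oooo##
34 ooooooowww   .. ..................   .   ...ooooo#
37 ooooooowww.  .........wwwwwwww.w......   ...oooooo
40 ooooooowww  ........wwwwwwwwwwwwww....   ...oooo##
43 ooooooowww  ......wwwwwwwwwwwwwwwwww..   ...oooo#o
46 ooooo#oww.   ....wwwwwwwwwwwwwwwwwww..   ...ooooo#
49 ooooo#oww.   ..wwwwwwwwwwwwwwwwwwwww..   ...oooo##
52 ooooo#oww.   ..wwwwwwwwwwwwwwwwwwwwww.   ...ooooo#
55 oooo
[... 652 characters left out ...]
ww.  ..........................  .w.ooooo#
94 o##o#oowww. ............................ ww.ooooo#
97 ooooooowww...............................ww.ooooo#
100 ooo#ooowww...............................ww.oooo##
103 ##o#ooowww........ooo....................ww.ooooo#
106 #oooooowww.......o###ooooooooooooo ..w...ww.oooo#o
109 o#o#ooooww.. ...ooo####oo####o#oooo......ww.oooo#o
112 #o#oooooww.  ...o#####o#o##o####ooo......ww.oooo#o
115 o#ooooooww.  ..o####ooooooo#ooo###oo.. ..ww.oo##oo
118 oo#oooooww.  .o##o#o..........o####o.. ..ww.oo#ooo
121 ##ooo##oww.  oo####o...........##oooo. ..ww.oo##o#
124 ##ooo##oww. o######owwwwwwwwwww######. ..ww.oooo##
127 ooooo#ooww. o######owwwwwwwwwwo######. ..wwoo#oo#o
```

B stands upright but at bay y of about +13 mm (wrist rows 122 to 171 against 111 to 158 planned), which leaves too little room. I'll park A upright on the clear bench, shift B, then place A.

>>> {"op": "step_arm", "data": {
  "moves": [
    [[-0.042, -0.01, 0, 0, 0, 0, 0.03], [-0.042, -0.01, 0, 0, 0, 0, 0.03], [-0.042, -0.009, -0.02, 0, 0, 0, 0.03], [0, 0, -0.06, 0, 0, 0, 0.03], [0, 0, -0.05, 0, 0, 0, 0.03]]
  ]
}}

```text
time_s: 25.72
eef_pos: [0.4742, -0.2614, 0.1674]
orientation: [1.879, 2.361, -0.144]
force: [0.4, 0.2, -5.2]
finger_gap: 0.0461
finger_force: 22.0
```

>>> {"op": "step_arm", "data": {
  "moves": [
    [[0, 0, -0.035, 0, 0, 0, 0.03], [0, 0, -0.01, 0, 0, 0, 0.03], [0, 0, 0, 0, 0, 0, 0.03]]
  ]
}}

```text
time_s: 26.1
eef_pos: [0.4752, -0.262, 0.1237]
orientation: [1.878, 2.362, -0.146]
force: [0.1, 0.3, -4.8]
finger_gap: 0.0456
finger_force: 22.0
```

>>> {"op": "step_arm", "data": {
  "moves": [
    [[0, 0, -0.004, 0, 0, 0, 0.03], [0, 0, 0, 0, 0, 0, 0.03]]
  ]
}}

```text
time_s: 26.35
eef_pos: [0.4749, -0.262, 0.1202]
orientation: [1.878, 2.36, -0.145]
force: [0.6, -0.2, -5.4]
finger_gap: 0.0459
finger_force: 22.0
```

>>> {"op": "step_arm", "data": {
  "moves": [
    [[0, 0, -0.004, 0, 0, 0, 0.03], [0, 0, 0, 0, 0, 0, 0.03]]
  ]
}}

```text
time_s: 26.6
eef_pos: [0.4741, -0.2617, 0.115]
orientation: [1.879, 2.362, -0.146]
force: [0.7, -0.6, -6.1]
finger_gap: 0.0459
finger_force: 22.0
```

>>> {"op": "step_arm", "data": {
  "moves": [
    [[0, 0, -0.004, 0, 0, 0, 0.03], [0, 0, 0, 0, 0, 0, 0.03]]
  ]
}}

```text
time_s: 26.85
eef_pos: [0.4747, -0.2622, 0.1117]
orientation: [1.878, 2.361, -0.146]
force: [-0.3, -1.3, -1.4]
finger_gap: 0.0457
finger_force: 22.0
```

>>> {"op": "step_arm", "data": {
  "moves": [
    [[0, 0, -0.003, 0, 0, 0, 0.03], [0, 0, 0, 0, 0, 0, 0.03]]
  ]
}}

```text
time_s: 27.1
eef_pos: [0.4753, -0.2637, 0.1113]
orientation: [1.875, 2.358, -0.149]
force: [-4.6, -1.3, 13.1]
finger_gap: 0.0455
finger_force: 22.0
```

>>> {"op": "step_arm", "data": {
  "moves": [
    [[0, 0, -0.002, 0, 0, 0, 0.03], [0, 0, 0, 0, 0, 0, 0.03]]
  ]
}}

```text
time_s: 27.35
eef_pos: [0.4756, -0.2646, 0.1111]
orientation: [1.873, 2.356, -0.15]
force: [-7.7, -1.2, 21.3]
finger_gap: 0.0457
finger_force: 22.0
```

>>> {"op": "step_arm", "data": {
  "moves": [
    [[0, 0, 0.004, 0, 0, 0, 0.03], [0, 0, 0, 0, 0, 0, 0.03]]
  ],
  "squeeze": 4
}}

```text
time_s: 27.6
eef_pos: [0.4748, -0.262, 0.1111]
orientation: [1.878, 2.36, -0.145]
force: [-1.9, 0.6, 4.6]
finger_gap: 0.0459
finger_force: 4.0
```

>>> {"op": "step_arm", "data": {
  "moves": [
    [[0, 0, 0, 0, 0, 0, 0.066], [0, 0, 0, 0, 0, 0, 0.066], [0, 0, 0, 0, 0, 0, 0.066], [0, 0, 0, 0, 0, 0, 0.066]]
  ]
}}

```text
time_s: 28.1
eef_pos: [0.4743, -0.2618, 0.1099]
orientation: [1.879, 2.362, -0.146]
force: [-0.1, -1.2, -0.6]
finger_gap: 0.0655
finger_force: 0.0
```

>>> {"op": "step_arm", "data": {
  "moves": [
    [[0, 0, 0.03, 0, 0, 0, 0.066], [0, 0, 0.05, 0, 0, 0, 0.066], [0, 0, 0.06, 4.2, 0.9, 0, 0.066], [0, -0.02, 0.03, 4.2, 0.9, 0, 0.066], [0, 0, 0, 0, 0, 0, 0.066]]
  ]
}}

```text
time_s: 28.72
eef_pos: [0.4756, -0.2844, 0.2825]
orientation: [1.953, 2.448, -0.002]
force: [0.1, 0.3, -0.9]
finger_gap: 0.0661
finger_force: 0.0
```

```bash
python3 tgt.py .592 -.2093 .25 102.9
cat > asc.py <<'E'
from fit import *
a=np.radians(12.9);ex=np.array([np.cos(a),np.sin(a)]);ey=np.array([-ex[1],ex[0]])
def asc(name,o,rows,cols,cs=3):
    fw=robot.grab_frame('wrist')[:,:,::-1].copy();cv2.imwrite(f'pics/{name}.png',fw);h=cv2.cvtColor(fw,cv2.COLOR_BGR2HSV)
    for r in range(*rows): print(r,''.join('#' if 8<=q<=18 and s>100 and v>60 else ('o' if 8<=q<=25 and s>60 else ('w' if v>150 else ('.' if v>100 else ' '))) for q,s,v in h[r,cols[0]:cols[1]:cs].tolist()))
E
python3 - <<'E'
from asc import *
o=robot.get_obs();asc('w12',o,(60,280,6),(200,380))
p=np.array([.4756,-.2646])
for y in(-.025,-.01): print(y,[wristpx([*(p+y*ey+x*ex+s*ey),.15],o).round(0).tolist() for x in(-.023,.023) for s in(.023,-.023)])
E
```

```text
pos [ 0.4756 -0.2844  0.2825] d [ 0.1164  0.0751 -0.0325] rot [0.42 0.41 0.08] q [-0.56  0.25  1.5  -0.    1.39 -0.78] F [ 0.1  0.3 -0.9] [ 0.01 -0.07 -0.01] gap 0.0661 t 28.725
60 ooooo#oooooooooooooooooooo###o####oo#oooooo######o   .w.    
66 ooooo#oooooooooooooooooooo###oo##o#oooooooo######o   .w. ...
72 oooo#oooooooooooooooooooo####oo#oooooooooo#######o   .w.  ..
78 oooooooooooooooooooooooooo##ooo#oooo#oooo########o   .w.   .
84 ooooooooooooooooooooooooo#######ooooooooo#######o.   .w.    
90 oooooooooooooooooooooooo####oooo#ooooooo##o######... .www...
96 ooooooooooooooooooooooo######o####oooooo#o#####o#... .w..   
102 oooooooooooooooooooooo#######o#oo##ooooo#o#######... .w.    
108 oooooooooooooooooooooo###o##oo##oo#oooo#o########... ww.... 
114 oooooooooooooooooooooo#####o#o#ooooooo#oo########... .w.....
120 ooooooooooooooooooooo###o###o##ooooooo#o###o#####... wwo####
126 oooooooooooooooooooooooooo##oooo#oooo#oo########o... .wo#oo#
132 oooooooooooooooo#ooo#ooo##ooooooooooooo#########o... wwo####
138 oooooooooooooooo#ooooooo#o#oooooooooo#o#########o... wwo##o#
144 ooooooooooooooo
[... 918 characters left out ...]
o#ooooooooooo##########oo#oo#########
234 ww      .wwwwwwwww.wwwwwoooooooooo############oooo   o######
240 .       .wwwwwwwwwwwwoooooooooooo#####o########ooo     o####
246          ww.wwwwwooooooooooooooo###########o###oooo     o###
252          wwwwwooooooooooooooooo##o######o######ooooo      o#
258          wooooo#oooooooooooooo#######o####o###ooooooo       
264          #ooooooooooooooooooo#####o#########o##ooo  oo      
270          #oooo#ooooooooooooo#o##############o#o ooooo o     
276          ooooo#ooooooooooooooo################oo oo   o     
-0.025 [[261.0, 177.0], [262.0, 222.0], [309.0, 177.0], [308.0, 222.0]]
-0.01 [[261.0, 161.0], [262.0, 208.0], [309.0, 161.0], [309.0, 207.0]]
```

>>> {"op": "step_arm", "data": {
  "moves": [
    [[0.039, 0.025, 0, 0, 0, 0, 0.066], [0.039, 0.025, 0, 0, 0, 0, 0.066], [0.038, 0.025, 0, 0.4, 0.4, 0, 0.066], [0, 0, 0, 0, 0, 0, 0.066], [0, 0, 0, 0, 0, 0, 0.066]]
  ]
}}

```text
time_s: 29.4
eef_pos: [0.5892, -0.206, 0.2785]
orientation: [-1.95, -2.452, 0.003]
force: [-0.3, 0.3, 0.8]
finger_gap: 0.0659
finger_force: 0.0
```

```bash
python3 tgt.py .592 -.2093 .11 102.9
python3 - <<'E'
from asc import *
o=robot.get_obs();asc('w13',o,(100,290,6),(230,340))
for y in(.01,.016): print(y,[wristpx([*(np.array([.595,-.2218])+y*ey+x*ex+s*ey),.154],o).round(0).tolist() for x in(-.023,.023) for s in(.023,-.023)])
E
```

```text
pos [ 0.5892 -0.206   0.2785] d [ 0.0028 -0.0033 -0.1685] rot [-0.21 -0.46 -0.14] q [-0.36  0.37  1.32  0.    1.45 -0.58] F [-0.3  0.3  0.8] [-0.06 -0.11 -0.  ] gap 0.0659 t 29.4
100 oo#oooww. ..wwwwwwwwwwwwww.  ..oooo##
106 ooooooww. ..wwwwwwwwwwwwwww  ..ooo###
112 o#oo##ww. ..wwwwwwwwwwwwww.  ..ooo###
118 ooooo#ww. ...wwwwwwwwww....  ..ooo#o#
124 ooo#o#ww. .................  .wooo###
130 #oooo#ww...................  ..ooo###
136 ooo###owwwwwww................wooo###
142 oooo#oow. .................. wwooo###
148 oo#oooow.....................wwooo###
154 oo#oooow.....................w.ooo#o#
160 ooo#ooow. ...o#o##ooooooo....w.oo#oo#
166 o#o#ooow. ..#ooooooo#o#oo....w.o#o###
172 o#ooooow. .ooo#.......oo#o...w.o#o#oo
178 oo#oooow. ####owwwwwwwo####..w.ooooo#
184 o#ooo#ow. #####wwwwwwwo#### .w.#oo#o#
190 ##oo#oow. ####owwwwwwwo#### .wooo#o##
196 o#oooooww ####owwwwwwwo#### .wooooo##
202 #oo#o#oww o###owwwwwwwo#### .wooooo##
208 oo##o##ww.####owwwwwww####o .wo#ooo#o
214 oo#oo##ww.####owwwwwww####o .woooo###
220 oo#o###ww.o###owwwwwww####o wwoooo###
226 o##o###ww. ...... . ....... wwoo#o###
232 o######ww.                  wwooo##o#
238 o######ww.                  wwoo#o###
244 o####ooow.      .. ..       wwoo#####
250 #####o#owwwwwwwwwwwwwwwwwwwwwwo######
256 ####o##o###o#########o##oo##oo###o#oo
262 ###############o##o#o###o###oo######o
268 ####o##########o####o##oo###oo#####oo
274 o##########oo#########oo###ooo######o
280 ######oo#ooo##########oo###o######ooo
286 o#######oo##########ooo###oo########o
0.01 [[260.0, 181.0], [261.0, 227.0], [309.0, 181.0], [308.0, 228.0]]
0.016 [[260.0, 175.0], [260.0, 222.0], [309.0, 175.0], [308.0, 222.0]]
```

>>> {"op": "step_arm", "data": {
  "moves": [
    [[0.0027, -0.002, -0.06, 0, 0, 0, 0.066], [0, 0, -0.06, 0, 0, 0, 0.066], [0, 0, -0.047, 0, 0, 0, 0.066], [0, 0, 0, 0, 0, 0, 0.03], [0, 0, 0, 0, 0, 0, 0.03]]
  ],
  "squeeze": 20
}}

```text
time_s: 30.08
eef_pos: [0.5937, -0.2097, 0.1153]
orientation: [-1.956, -2.455, -0.001]
force: [-0.5, 0.2, -0.1]
finger_gap: 0.049
finger_force: 0.4
```

>>> {"op": "step_arm", "data": {
  "moves": [
    [[0, 0, 0, 0, 0, 0, 0.03], [0, 0, 0, 0, 0, 0, 0.03], [0, 0, 0.008, 0, 0, 0, 0.03], [0, 0, 0.004, 0, 0, 0, 0.03], [0, 0, 0, 0, 0, 0, 0.03]]
  ]
}}

```text
time_s: 30.7
eef_pos: [0.5931, -0.2087, 0.125]
orientation: [-1.952, -2.454, 0.0]
force: [-0.6, -0.5, -5.5]
finger_gap: 0.0457
finger_force: 20.0
```

```bash
python3 tgt.py .5883 -.1924 .12 102.9
```

```text
pos [ 0.5931 -0.2087  0.125 ] d [-0.0048  0.0163 -0.005 ] rot [-0.19 -0.26 -0.09] q [-0.36  0.47  1.56  0.    1.12 -0.58] F [-0.6 -0.5 -5.5] [-0.04 -0.16  0.07] gap 0.0457 t 30.7
```

Lifted (−5.5 N). Shift along bay +y, lower, release.

>>> {"op": "step_arm", "data": {
  "moves": [
    [[-0.002, 0.008, 0, 0, 0, 0, 0.03], [-0.0016, 0.0077, 0, 0, 0, 0, 0.03], [0, 0, -0.007, 0, 0, 0, 0.03], [0, 0, 0, 0, 0, 0, 0.03]]
  ]
}}

```text
time_s: 31.2
eef_pos: [0.5888, -0.1928, 0.1172]
orientation: [-1.951, -2.453, 0.002]
force: [0.1, 0.3, -5.2]
finger_gap: 0.0464
finger_force: 20.0
```

>>> {"op": "step_arm", "data": {
  "moves": [
    [[0, 0, -0.004, 0, 0, 0, 0.03], [0, 0, 0, 0, 0, 0, 0.03]]
  ]
}}

```text
time_s: 31.45
eef_pos: [0.5895, -0.1934, 0.1157]
orientation: [-1.953, -2.454, 0.0]
force: [-3.4, 1.5, 4.1]
finger_gap: 0.0463
finger_force: 20.0
```

```bash
python3 tgt.py .5883 -.1924 .12 102.9
```

```text
pos [ 0.5895 -0.1934  0.1157] d [-0.0012  0.001   0.0043] rot [-0.16 -0.22 -0.07] q [-0.34  0.46  1.59  0.    1.09 -0.56] F [-3.4  1.5  4.1] [0.24 0.54 0.04] gap 0.0463 t 31.45
```

>>> {"op": "step_arm", "data": {
  "moves": [
    [[0, 0, 0, 0, 0, 0, 0.066], [0, 0, 0, 0, 0, 0, 0.066], [0, 0, 0, 0, 0, 0, 0.066], [0, 0, 0.04, 0, 0, 0, 0.066], [0, 0, 0.06, 0, 0, 0, 0.066]]
  ]
}}

```text
time_s: 32.08
eef_pos: [0.5885, -0.1928, 0.2132]
orientation: [-1.95, -2.45, 0.003]
force: [-0.1, -0.8, 0.8]
finger_gap: 0.0659
finger_force: 0.0
```

>>> {"op": "step_arm", "data": {
  "moves": [
    [[0, 0, 0.05, 0, 0, 0, 0.066], [-0.037, -0.0285, 0.01, 0, 0, 0, 0.066], [-0.037, -0.0285, 0, 0, 0, 0, 0.066], [-0.0365, -0.0285, 0, 0, 0, 0, 0.066], [0, 0, 0, 0, 0, 0, 0.066]]
  ]
}}

```text
time_s: 32.7
eef_pos: [0.477, -0.2801, 0.2746]
orientation: [-1.958, -2.451, 0.001]
force: [-0.4, -0.9, 0.2]
finger_gap: 0.0661
finger_force: 0.0
```

```bash
python3 tgt.py .479 -.279 .11 102.9
python3 - <<'E'
from asc import *
o=robot.get_obs();asc('w14',o,(140,250,5),(220,400))
print([wristpx([*(np.array([.479,-.279])+x*ex+s*ey),.15],o).round(0).tolist() for x in(-.023,.023) for s in(.023,-.023)])
print('B .029',[wristpx([*(np.array([.595,-.2218])+.029*ey+x*ex+s*ey),.154],o).round(0).tolist() for x in(-.023,.023) for s in(.023,-.023)])
E
```

```text
pos [ 0.477  -0.2801  0.2746] d [ 0.002   0.0011 -0.1646] rot [-0.14 -0.26  0.13] q [-0.55  0.26  1.5  -0.    1.39 -0.77] F [-0.4 -0.9  0.2] [ 0.   -0.17 -0.05] gap 0.0661 t 32.7
140 ooooooooo#ooo#ooo#ooooooooooooooo#########o ...w.#########o#
145 ooooooooooooooooo#o#oooooooo#o#oo#######o#o....w.oo#o#o#o###
150 ooooooooooo##ooooo#ooooooooooo#o########o#o ...w.....o#o####
155 ooooooooooooooo####o....o##oo#oo########o#o.. .w.........o##
160 oooooo########o#############o#o##########oo   .w........... 
165 o########o####o##########o###oo#########o#o   .w........... 
170 #oo###o#o#o#o##o##o......o####o##o########o . .w........... 
175 ww.o##o#oo########wwwwwwww###############oo . ww........... 
180 www.oooo##########wwwwwwww################o   ww...... ...  
185 wwwwwooo##########wwwwwwww################. . ww.....  ...  
190 wwwwwwoooo##o#####wwwwwwww##########o#####.. .ww. ..  .. .  
195 wwwwwwwoo###oo####wwwwwwww#####o#######o##.  .ww.      .    
200 wwwwwwww.ooooo####owwwwwww#######o########o  .ww            
205 wwwwwwwwwwoooo####wwwwwwww####oo#########o#o .w.            
210 wwwwwwwwwwwo#o####wwwwwwww####oo############o.w.      .. .. 
215 wwwwwwwwwwwwoo####wwwwwwww####o###o#########owwwwwwwwwwwwwww
220 wwwwwwwwwwwwwo####wwwwwwww#####o############o######o########
225 wwwwwwwwwwwwwwoooooooooooooooo#########o########o###########
230 ..wwwwwwwwwwwwwoooooooooooooo##o#########oo  o#####o########
235   wwwwwwwwwwwwwwo#oooooooooo############ooo    o############
240   wwwwwwwwwwwwwwwooooooooooo###########ooooo    o###########
245   wwwwwww.wwwwwoooooooooooo#####oo#####oooooo     ####oo####
[[259.0, 173.0], [260.0, 220.0], [309.0, 173.0], [308.0, 220.0]]
B .029 [[395.0, 113.0], [393.0, 162.0], [439.0, 116.0], [436.0, 163.0]]
```

>>> {"op": "step_arm", "data": {
  "moves": [
    [[0.003, 0.001, -0.06, 0, 0, 0, 0.066], [0, 0, -0.06, 0, 0, 0, 0.066], [0, 0, -0.046, 0, 0, 0, 0.066], [0, 0, 0, 0, 0, 0, 0.03], [0, 0, 0, 0, 0, 0, 0.03]]
  ],
  "squeeze": 20
}}

```text
time_s: 33.38
eef_pos: [0.4835, -0.2778, 0.1097]
orientation: [-1.953, -2.456, 0.0]
force: [-1.1, 0.5, 0.1]
finger_gap: 0.0491
finger_force: 0.4
```

>>> {"op": "step_arm", "data": {
  "moves": [
    [[0, 0, 0, 0, 0, 0, 0.03], [0, 0, 0, 0, 0, 0, 0.03], [0, 0, 0.02, 0, 0, 0, 0.03], [0, 0, 0.05, 0, 0, 0, 0.03], [0, 0, 0.06, 0, 0, 0, 0.03]]
  ]
}}

```text
time_s: 34.0
eef_pos: [0.4811, -0.2771, 0.2385]
orientation: [-1.951, -2.452, 0.001]
force: [2.1, -0.7, -5.4]
finger_gap: 0.0462
finger_force: 20.0
```

```bash
python3 tgt.py .601 -.2481 .24 102.9
```

```text
pos [ 0.4811 -0.2771  0.2385] d [0.1199 0.029  0.0015] rot [-0.27 -0.4  -0.07] q [-0.54  0.28  1.56  0.    1.31 -0.77] F [ 2.1 -0.7 -5.4] [-0.13 -0.3  -0.03] gap 0.0462 t 34.0
```

>>> {"op": "step_arm", "data": {
  "moves": [
    [[0, 0, 0.04, 0, 0, 0, 0.03], [0.04, 0.01, 0, 0, 0, 0, 0.03], [0.04, 0.01, 0, 0, 0, 0, 0.03], [0.04, 0.009, 0, 0, 0, 0, 0.03], [0, 0, 0, 0, 0, 0, 0.03]]
  ]
}}

```text
time_s: 34.62
eef_pos: [0.6042, -0.2474, 0.2766]
orientation: [-1.949, -2.456, -0.001]
force: [-1.2, -0.1, -5.6]
finger_gap: 0.0461
finger_force: 20.0
```

```bash
python3 tgt.py .601 -.2481 .14 102.9
python3 - <<'E'
from asc import *
o=robot.get_obs();asc('w15',o,(80,290,5),(220,340))
b=lambda x,y,z:wristpx([*(np.array([.595,-.2218])+x*ex+y*ey),z],o).round(0).tolist()
print('B .029',b(0,.052,.154),b(0,.006,.154),'.025',b(0,.048,.154),b(0,.002,.154))
C=corners(o['eef_pos']+[0,0,.019],102.9,np.pi/2,.053,-.001);print('A',[(k,wristpx(v,o).round(0)) for k,v in C.items() if k[2]==1])
E
```

```text
pos [ 0.6042 -0.2474  0.2766] d [-0.0032 -0.0007 -0.1366] rot [-0.25 -0.27 -0.21] q [-0.41  0.42  1.25  0.    1.47 -0.64] F [-1.2 -0.1 -5.6] [ 0.03  0.01 -0.04] gap 0.0461 t 34.625
80 ##oooo#oww  ...w.............  ..ooo####
85 #ooooo#oww  .....  ..... ....  ..ooo####
90 oooooo#oww  .......    ......  ..ooo####
95 ooooo##oww................... ...ooo####
100 ooooo##owwwwwww..................ooo####
105 oooo###oww  ................. ...ooo####
110 oooo####ww. oooowwwwwwww.ooo.. ..ooo#o##
115 ooo###o#ww  ####owwwwwwwo####. ..ooo####
120 ooo#####ww  ####owwwwwwwo####..w.ooo####
125 ooo###ooww  ####owwwwwwwo####..w.ooo####
130 ooo###ooww  ####owwwwwwwo####..w.oo###o#
135 oo####o#ww  ####o.......o####..w.oo#####
140 oo###o##ww  ####owwwwwwwo#### .w.o######
145 oo#o#o##ww  ####owwwwwwwo#### .w.o#o####
150 o###o###ww  ####owwwwwwwo#### .w.#######
155 o###o###ww .####owwwwwwwo#### .wo#oo####
160 o###o###ww..ooo..wwwwwww..oo. .wo#######
165 ########ww. ................. .woo##o###
170 #####o##ww. ................. .woo######
175 ##oo####ww................... .wo#oo##o#
180 ##o#####ww. .......
[... 481 characters left out ...]
 oo######..............oo##o##oo   
240 o    o######o#..............ooooo#o#o   
245     o###o#o##o..............ooo#o#oooo  
250     o#####oo#...........w....o#oooo###  
255    o#########owwwwwwwwwwwwwww#########o 
260    o#########owwwwwwwwwwwwwww#########  
265   o o########owwwwwwwwwwwwwww#########  
270   o o########owwwwwwwwwwwwwww#########  
275    oo########owwwwwwwwwwwwwwo#########  
280     o#########wwwwwwwwwwwwwwo#########  
285      #########wwwwwwwwwwwwwwo########o  
B .029 [278.0, 113.0] [278.0, 164.0] .025 [278.0, 118.0] [278.0, 168.0]
A [((-1, -1, 1), array([332., 249.])), ((-1, 1, 1), array([228., 248.])), ((1, -1, 1), array([308., 179.])), ((1, 1, 1), array([256., 179.]))]
```

>>> {"op": "step_arm", "data": {
  "moves": [
    [[-0.003, -0.001, -0.03, 0, 0, 0, 0.03], [0, 0, -0.04, 0, 0, 0, 0.03], [0, 0, -0.04, 0, 0, 0, 0.03], [0, 0, -0.03, 0, 0, 0, 0.03], [0, 0, -0.01, 0, 0, 0, 0.03]]
  ]
}}

```text
time_s: 35.3
eef_pos: [0.5966, -0.2494, 0.1262]
orientation: [-1.951, -2.449, 0.003]
force: [-0.3, -0.3, -4.7]
finger_gap: 0.0457
finger_force: 20.0
```

>>> {"op": "step_arm", "data": {
  "moves": [
    [[0, 0, -0.008, 0, 0, 0, 0.03], [0, 0, 0, 0, 0, 0, 0.03]]
  ]
}}

```text
time_s: 35.55
eef_pos: [0.5991, -0.2498, 0.1209]
orientation: [-1.953, -2.454, 0.0]
force: [1.3, 0.2, -5.1]
finger_gap: 0.0458
finger_force: 20.0
```

>>> {"op": "step_arm", "data": {
  "moves": [
    [[0, 0, -0.004, 0, 0, 0, 0.03], [0, 0, 0, 0, 0, 0, 0.03]]
  ]
}}

```text
time_s: 35.8
eef_pos: [0.599, -0.2496, 0.1165]
orientation: [-1.953, -2.454, 0.001]
force: [-0.2, -0.3, -5.1]
finger_gap: 0.0462
finger_force: 20.0
```

>>> {"op": "step_arm", "data": {
  "moves": [
    [[0, 0, -0.003, 0, 0, 0, 0.03], [0, 0, 0, 0, 0, 0, 0.03]]
  ]
}}

```text
time_s: 36.05
eef_pos: [0.5994, -0.2497, 0.1145]
orientation: [-1.954, -2.455, -0.0]
force: [-1.2, 1.1, 2.4]
finger_gap: 0.0456
finger_force: 20.0
```

>>> {"op": "step_arm", "data": {
  "moves": [
    [[0, 0, -0.002, 0, 0, 0, 0.03], [0, 0, 0, 0, 0, 0, 0.03]]
  ]
}}

```text
time_s: 36.3
eef_pos: [0.5994, -0.2497, 0.1145]
orientation: [-1.954, -2.456, -0.0]
force: [-4.0, 1.6, 12.1]
finger_gap: 0.0459
finger_force: 20.0
```

On the floor. Release, rise and check.

>>> {"op": "step_arm", "data": {
  "moves": [
    [[0, 0, 0.002, 0, 0, 0, 0.066], [0, 0, 0, 0, 0, 0, 0.066], [0, 0, 0, 0, 0, 0, 0.066], [0, 0, 0, 0, 0, 0, 0.066], [0, 0, 0.04, 0, 0, 0, 0.066]]
  ]
}}

```text
time_s: 36.92
eef_pos: [0.5968, -0.2487, 0.1499]
orientation: [-1.948, -2.448, 0.004]
force: [0.4, -0.3, 0.1]
finger_gap: 0.0657
finger_force: 0.0
```

>>> {"op": "step_arm", "data": {
  "moves": [
    [[0, 0, 0.06, 0, 0, 0, 0.066], [0, 0, 0.06, 0, 0, 0, 0.066], [-0.03, -0.02, 0.01, 0, 0, 0, 0.066], [0, 0, 0, 0, 0, 0, 0.066], [0, 0, 0, 0, 0, 0, 0.066]]
  ]
}}

```text
time_s: 37.55
eef_pos: [0.5689, -0.2693, 0.2823]
orientation: [-1.952, -2.453, 0.0]
force: [0.1, 0.9, 0.2]
finger_gap: 0.0661
finger_force: 0.0
```

```bash
python3 tgt.py .6 -.25 .14 102.9
python3 - <<'E'
from asc import *
o=robot.get_obs();asc('w16',o,(20,270,5),(225,390))
b=lambda x,y,z:wristpx([*(np.array([.595,-.2218])+x*ex+y*ey),z],o).round(0).tolist()
for n,y in(('A',-.028),('B',.031)): print(n,[b(x,y+s,.154) for x in(-.023,.023) for s in(.023,-.023)],'base +y',b(0,y+.023,.004))
# unchanged scenery: compare first and present top pictures around the leave-alone things
f=robot.grab_frame('top')[:,:,::-1].astype(int);g=cv2.imread('pics/top0.png').astype(int);D=np.abs(f-g).sum(2)>60
for n,(y0,y1,x0,x1) in dict(wrench=(118,195,270,306),radiant=(212,282,188,220),bottle=(92,140,392,426),can=(162,190,364,390),green=(288,355,205,255),red=(245,300,90,155)).items(): print(n,D[y0:y1,x0:x1].mean().round(3))
E
```

```text
pos [ 0.5689 -0.2693  0.2823] d [ 0.0311  0.0193 -0.1423] rot [-0.24 -0.31 -0.06] q [-0.46  0.38  1.3   0.    1.47 -0.69] F [0.1 0.9 0.2] [ 0.02 -0.12 -0.03] gap 0.0661 t 37.55
20 #####ooo##oo#ooooooo##ooooooooooooooooooooo####o#######
25 ####ooo##oo#ooooooooooooooooooooooooooooooo#######o####
30 ####ooo##ooooooooowwwwwww.................o###########o
35 ###ooo##ooooooooooww ....   wwwwwwww    ..o######o#o###
40 ###ooo##oo#oooooooww   ....wwwwwwwwww.  ..o###o########
45 ##ooo##ooo#ooo###oww. . ...wwwwwwwwwww  ..o##o#o#######
50 ##oo#####o######ooww....w..wwwwwwwwwww. ..oo##o########
55 #ooo##############ww....ww.wwwwwwwwwww. ..oo###o#######
60 oooo#####o#######oww....www.wwwwwwwww.  ..o#######o####
65 oooo####o#######o#ww... .ww.  .......   ..o###########o
70 ooo##oo###########ww...  w. ........    ..o#o##########
75 oo#######o######o#ww....          ...   ..o############
80 oo#######o#o######ww......      .....   .wo####o#######
85 oo################wwwwwww............   .woo##o#oo#####
90 oo######o##o######ww ..w.   .  ..       ..o######o#####
95 oo#####o#########oww.......o..wwwww
[... 1607 characters left out ...]
o################oo  oo##########
235 #oooo###############o#o################oo    o####o####
240 #ooo#####o##o###o################o#####ooo     ##o##o##
245 #oo#####o########o#o#o##########o######oooo     o######
250 ooo###o##o###o####o#o#################oooooo     o#####
255 oo#############oo##oo#################oo ooo      o####
260 o####o#o##########o###o#########o#####o ooooo       o##
265 o###############o####o################ooo  ooo       o#
A [[296.0, 160.0], [295.0, 208.0], [345.0, 161.0], [342.0, 208.0]] base +y [308.0, 144.0]
B [[296.0, 97.0], [296.0, 146.0], [346.0, 98.0], [345.0, 147.0]] base +y [309.0, 102.0]
wrench 0.056
radiant 0.051
bottle 0.0
can 0.069
green 0.16
red 0.341
```

Both cartons stand upright and side by side, at the top-face rows I predicted. Handing in.

```bash
python3 -c "
from workcell import robot
print(robot.sign_off())"
```

```text
the job is handed in; nothing more can be done
None
```

I handed the job in at about 38 s: the divider lies flat on the bench and both cartons stand upright side by side in the bay, each heavy end down. No carton was dropped, though carton B first landed too near the middle, so I parked carton A on the bench and re-set B before placing A; the can, bottle, wrench and radiant were not touched.

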